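# Air the soap bars on the narrow rail

## Robot

A 6-joint arm with a two-finger parallel gripper is mounted at the origin on the work surface. World frame = base frame: x ahead of the robot, y to its left, z up, the work surface at z = 0. Lengths are in m, angles in rad, forces in N, time in s.
With the tool pointing down it reaches from about 0.325 to 0.75 m from the base axis. Payload 7.6 kg.
Tool frame: the origin (TCP) lies on the centre line of the jaws, within the pads' length; the fingertips stand ahead of it and the grasp point (between the pads) lies 11 mm behind it (arm.tips_ahead is the x of the fingertips in the tool frame, in m); x points along the fingers, z is the direction in which the jaws open and shut, and the axes are right-handed (so a half turn about x gives the same grasp; the last joint's range is limited). The gripper opens to 85 mm and grips with 20 to 120 N. Pads are 22 mm wide; open, the fingers measure 114 mm over their backs; the gripper's body (76 mm by 85 mm) begins 54 mm behind the grasp point. The pads swing forward as they close: fully open they stand 13 mm farther back than shut.
Start: joints at [-1.418, 0.052, 1.401, -0, 1.689, -0.07], TCP at [0.116, -0.512, 0.239] pointing down, gripper open.
Joint ranges: [-2.9, 2.9], [-0.91, 2.17], [0.12, 2.37], [-1.06, 4.2], [0.26, 2.73], [-2.93, 2.93]. Speed limits (rad/s): [2.57, 2.57, 3.01, 3.14, 3.14, 3.14].

## Interface

Orientations are given as a 3x3 rotation matrix whose columns are the frame's x, y, z axes.
In Python, from rig import telemetry, camera, job, arm gives the robot as it stands.
- The arm moves only by the shell command python3 -m creep 'ROWS'. ROWS is text: rows parted by semicolons, each of 7 numbers parted by spaces: the shift along the tool's x, y, z in mm, then the turn, a rotation vector about the tool's x, y, z in rad, then the finger opening in mm, from 0 to 85.4. A call has 1 to 8 rows; each row shifts and turns the pose as measured when the row begins, along the tool's axes as they then stand; what a row does not reach is not made up. A row lasts 1/12 s, in which the tool goes at most 41.7 mm and 7.16 degrees, less where a joint would pass 70% of its speed; a pose out of reach is approached as far as the arm can. A call is refused whole if a number of a shift passes 41.7 or a number of a turn 0.125, either way. A call with a gripper value outside its range is refused whole. The fingers move at their own pace and stop on an object; the grip force is fixed at half the most. Time passes only in rows, so rows that do not move let the fingers close. It gives the time, the measured TCP pose, the force and the opening at its end, in the units of the state.
- telemetry.read_state(): the state, without advancing time (a new reading comes with each control period).
- camera(name): name is "side" or "top"; returns a dict with "frame" (480x640x3 uint8, red, green, blue), "depth" (480x640 float32, m along the optical axis (not along the pixel's ray), 0 where there is no reading), "fovy" (degrees; the focal length in pixels is half the picture's height over the tangent of half this angle, whatever the lens; pixels are square), "cx", "cy" (the principal point, pixels), "k1" (the pictures are not rectified: a ray, as slopes to the right and down, at radius r is drawn at 1 + k1 r^2 times it, then the intrinsics apply), "extrinsics" (4x4, takes a point from camera to world coordinates). Camera axes: x right, y down, z forward; pixel columns grow to the right and rows downward; lengths in m; the calibration is good to about 2 mm. A picture is of the moment at which its call begins.
- job.job_done(): hands the job in, once; it reports no verdict.
The state is a dict: "time_s": time; "joint_pos": joint angles; "dq": joint speeds; "effort": joint torques, N m; "position": TCP position; "tcp_rot": TCP orientation; "contact_force": force on the tool from outside, world axes, zero at the start; "moment": the same for the moment, N m; "width": finger opening in m.
Only numpy, scipy, OpenCV 4.12 (cv2) and the standard library are available. Lean on these libraries where they do the work, as an engineer would, in place of code of your own. Each camera call takes 0.05 s, during which the arm holds its last target.

## Task

Open the wooden box by lifting the lip end of its sliding lid over the stop and drawing it out of the grooves, and lay the lid flat on the table. Then take out every bar of soap and lay it flat, centred and crosswise on top of the narrow airing rail, all on the rail with a small gap between neighbours. The soap is soft: grip it gently, with no more than 15 N, and leave the jar, mug and tape where they are.

Things in the scene. Friction and masses are not known exactly. Their poses are not given: they have to be found in the camera images.
- box: Fixed plywood box, 236 mm long (its x), 142 mm wide (y), origin under its centre, z up. Floor top 6 mm up; side walls 10 mm, end walls 8 mm thick; inside 220 x 122 mm. The closed lid lies on the wall tops, 40 mm up, between 5 mm thick edge strips (48.5 mm high) along both long sides and a stop at the +x end. Its -x end, with the lip, points to the table's middle.
- box_lip (a point): Middle of the top of the stop lip at the box's -x end, 46 mm above the table, 4 mm thick. It stands 6 mm above the closed lid's underside and blocks it: the lid's end here must be tilted up over it (up to about 0.055 rad is possible in the grooves), then the lid drawn towards box -x. Axes as the box's.
- box_caps (a point): Middle between the inner (-x) ends of the two cap strips, at the height of their undersides (48.5 mm). They cover the lid's long edges, 8 mm inwards from the edge strips, from here 60 mm to the box's +x end (tops at 53.5 mm), leaving 3.5 mm play over the lid. Once the lid's +x edge has passed this point (some 60 mm of travel) it can be lifted away.
- lid_mid (a point): Middle of the loose plywood lid, 225 x 129 x 5 mm (its x, y, z), about 110 g; half way up its thickness. z points up out of the box; its x runs along the box's x when closed, when this point lies 42.5 mm above the table. The lid's underside is plain.
- lid_handle (a point): Centre of the lid's wooden cross-bar handle, 70 mm from the lid's middle towards its -x (lip) end, on the upper face. The bar is 12 mm thick along lid x, 60 mm long along lid y and rises 26 mm above that face; this point is 13 mm above the face, 15.5 mm above lid_mid. Axes as the lid's.
- rail_top (a point): Middle of the top face of the fixed wooden airing rail, a batten on edge: 280 mm long (its x), only 24 mm wide (y), top 60 mm above the table (z up), solid down to the table, with a low cross foot (22 x 80 x 14 mm) under each end. The table between box and rail is clear: the lid's place.
- jar: White plastic jar, 64 mm across, 85 mm tall, a bystander on the table's far side; origin under its centre. To be left where it stands.
- mug: White mug, 80 mm across, 90 mm tall, bystander on the far side; origin under its centre. To be left where it stands.
- tape: Roll of clear tape lying flat, 90 mm across, 40 mm high, bystander on the far side; origin under its centre. To be left where it stands.
- soap1_mid (a point): Centre of a cream bar of soft soap, 50 x 34 x 20 mm (its x, y, z), rounded edges, 40 g; 10 mm above what it lies on. Starts flat in the box, long axis across it, all in one row along the box, some 10 mm between neighbours, about 36 mm from each end of a bar to the side wall. Three to five bars are there; an absent one gives None from the start. Either face may be up.
- soap2_mid (a point): Centre of a cream bar of soft soap, 50 x 34 x 20 mm (its x, y, z), rounded edges, 40 g; 10 mm above what it lies on. Starts flat in the box, long axis across it, all in one row along the box, some 10 mm between neighbours, about 36 mm from each end of a bar to the side wall. Three to five bars are there; an absent one gives None from the start. Either face may be up.
- soap3_mid (a point): Centre of a cream bar of soft soap, 50 x 34 x 20 mm (its x, y, z), rounded edges, 40 g; 10 mm above what it lies on. Starts flat in the box, long axis across it, all in one row along the box, some 10 mm between neighbours, about 36 mm from each end of a bar to the side wall. Three to five bars are there; an absent one gives None from the start. Either face may be up.
- soap4_mid (a point): Centre of a cream bar of soft soap, 50 x 34 x 20 mm (its x, y, z), rounded edges, 40 g; 10 mm above what it lies on. Starts flat in the box, long axis across it, all in one row along the box, some 10 mm between neighbours, about 36 mm from each end of a bar to the side wall. Three to five bars are there; an absent one gives None from the start. Either face may be up.
- soap5_mid (a point): Centre of a cream bar of soft soap, 50 x 34 x 20 mm (its x, y, z), rounded edges, 40 g; 10 mm above what it lies on. Starts flat in the box, long axis across it, all in one row along the box, some 10 mm between neighbours, about 36 mm from each end of a bar to the side wall. Three to five bars are there; an absent one gives None from the start. Either face may be up.

How it is judged:
On the way:
1. the lid has been drawn out of the box's grooves (horizontal distance between lid_mid and box above 0.055 m), for 0.1 s.
At the end, for the whole second after the job is handed in: Every bar lies flat (0.15 rad) on the rail, centre within 14 mm of its middle line, 135 mm of its middle lengthwise and 5 mm of the right height, long axis within 0.4 rad of square across it, bar centres over 36 mm apart; the lid lies flat on the table itself (z of soap1_mid in the frame of rail_top between 0.005 and 0.015 m and y of soap1_mid in the frame of rail_top between -0.014 and 0.014 m and x of soap1_mid in the frame of rail_top between -0.135 and 0.135 m and angle between the z axis of each of soap1_mid, soap2_mid, soap3_mid, soap4_mid, soap5_mid and the z axis of rail_top, either way round below 0.15 rad and angle between the x axis of each of soap1_mid, soap2_mid, soap3_mid, soap4_mid, soap5_mid and the y axis of rail_top, either way round below 0.4 rad and z of soap2_mid in the frame of rail_top between 0.005 and 0.015 m and y of soap2_mid in the frame of rail_top between -0.014 and 0.014 m and x of soap2_mid in the frame of rail_top between -0.135 and 0.135 m and z of soap3_mid in the frame of rail_top between 0.005 and 0.015 m and y of soap3_mid in the frame of rail_top between -0.014 and 0.014 m and x of soap3_mid in the frame of rail_top between -0.135 and 0.135 m and z of soap4_mid in the frame of rail_top between 0.005 and 0.015 m and y of soap4_mid in the frame of rail_top between -0.014 and 0.014 m and x of soap4_mid in the frame of rail_top between -0.135 and 0.135 m and z of soap5_mid in the frame of rail_top between 0.005 and 0.015 m and y of soap5_mid in the frame of rail_top between -0.014 and 0.014 m and x of soap5_mid in the frame of rail_top between -0.135 and 0.135 m and horizontal distance between each of soap2_mid, soap3_mid, soap4_mid, soap5_mid and soap1_mid above 0.036 m and horizontal distance between each of soap3_mid, soap4_mid, soap5_mid and soap2_mid above 0.036 m and horizontal distance between each of soap4_mid, soap5_mid and soap3_mid above 0.036 m and horizontal distance between soap5_mid and soap4_mid above 0.036 m and height (world z) of lid_mid below 0.008 m and angle between lid_mid's own z axis and vertical below 0.06 rad); the robot touches nothing.
It fails at once if a soap bar squeezed or pressed by the fingers with more than 32 N in all, 16 N a finger (contact force between the fingers and soap1 above 32 N or contact force between the fingers and soap2 above 32 N or contact force between the fingers and soap3 above 32 N or contact force between the fingers and soap4 above 32 N or contact force between the fingers and soap5 above 32 N).
It fails at once if the jar, mug or tape moved more than 20 mm (distance of any of jar, mug, tape from where it was at the start of the episode above 0.02 m).
Of soap1, soap2, soap3, soap4, soap5 only 3 to 5 are there at a start; the rules pass over those that are not, and their reading is None.
At some moment in a run one of lid may be knocked a few centimetres aside while the robot is not near it.
Once in a run the grip may slacken for a moment while it holds something.
It also fails if it takes over 210 s, if anything falls off the work surface, if the arm or the gripper's body presses on something with over 40 N, if the wrist force passes 120 N, or if a joint passes its speed limit or range.

## Working session

There is one attempt and no reset: what is moved stays moved. The work goes in short steps, Python scripts to look and compute and a shell command to move; the robot and the scene stay as the last step left them, time stands still between calls to the robot, and variables do not carry over. Pictures are saved under pics/ and viewed, and the job is handed in when it is done.

```bash
ls; mkdir -p pics; python3 - <<'E'
from rig import telemetry, camera, job, arm
import cv2
s=telemetry.read_state(); print(s)
print(arm.tips_ahead, [a for a in dir(arm) if a[0]!='_'])
for n in("top","side"):
    c=camera(n); cv2.imwrite(f"pics/{n}0.png",c["frame"][:,:,::-1]); print(n,c["fovy"],c["cx"],c["cy"],c["k1"],c["extrinsics"])
E
```

```text
pics
{'time_s': 0.0, 'joint_pos': array([-1.41830201e+00,  5.28776213e-02,  1.40176520e+00,  6.71688941e-06,
        1.68860862e+00, -7.03054239e-02]), 'dq': array([ 6.68712849e-05,  3.25351478e-04,  4.65609707e-04,  2.92076536e-03,
        1.10951293e-04, -1.01146772e-03]), 'effort': array([-6.84391453e-04, -3.81667650e+01, -3.60184515e+01,  1.34662039e-05,
        6.27926609e-03, -2.58777243e-05]), 'position': array([ 0.11597999, -0.51171972,  0.23843061]), 'tcp_rot': array([[-2.45383443e-04,  9.75282482e-01,  2.20961582e-01],
       [ 1.64055068e-03,  2.20961684e-01, -9.75281110e-01],
       [-9.99998624e-01,  1.23180836e-04, -1.65422067e-03]]), 'contact_force': array([0.59566558, 0.24521031, 0.46115518]), 'moment': array([-0.05966695, -0.01361171, -0.02696723]), 'width': 0.08524953028969832}
0.008 ['PlanningError', 'tips_ahead']
top 46.43219616900611 316.182877671389 244.0076091616971 -0.03489190409816858 [[-3.48747856e-03 -9.80144808e-01  1.98252345e-01  4.50179726e-01]
 [-9.99908033e-01  8.19673184e-04 -1.35370879e-02  3.99474008e-02]
 [ 1.31058043e-02 -1.98281323e-01 -9.80057526e-01  1.00762739e+00]
 [ 0.00000000e+00  0.00000000e+00  0.00000000e+00  1.00000000e+00]]
side 56.17996460689001 316.26025941382846 239.25746698509252 -0.09413180562293635 [[-0.74301593 -0.31680071  0.58954613  0.15639888]
 [-0.66889771  0.38103271 -0.63827104  0.54812433]
 [-0.02243164 -0.86859161 -0.49502065  0.47908621]
 [ 0.          0.          0.          1.        ]]
```

View pics/top0.png

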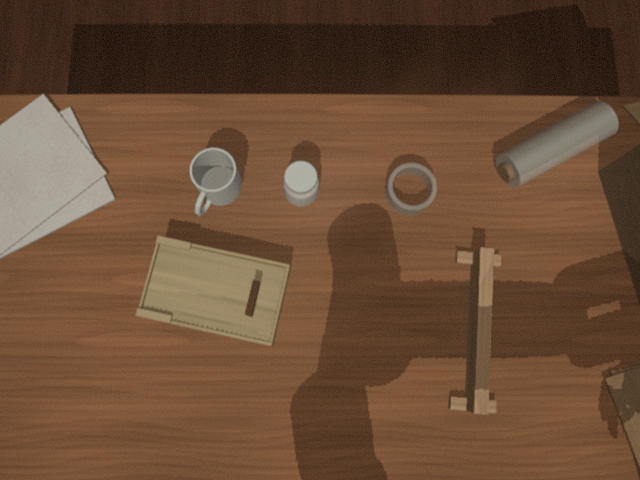

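View pics/side0.png

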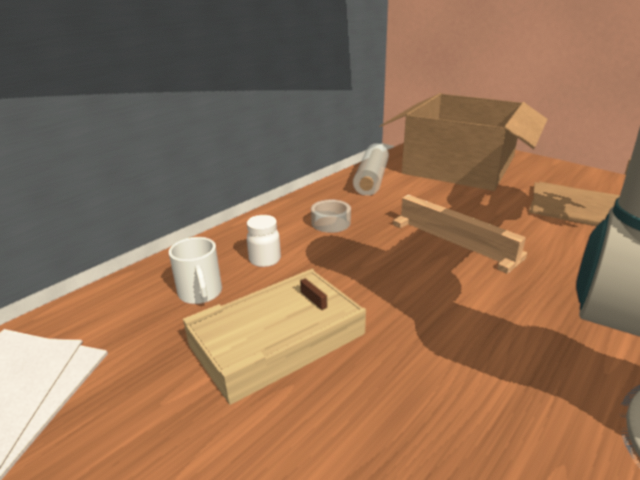

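```bash
cat > h.py <<'E'
import numpy as np, cv2
from rig import telemetry, camera, job, arm
def cam(n,save=None):
    c=camera(n)
    f=240/np.tan(np.radians(c["fovy"]/2)); c["K"]=np.array([[f,0,c["cx"]],[0,f,c["cy"]],[0,0,1.]]); c["D"]=np.array([c["k1"],0,0,0.])
    if save: cv2.imwrite(f"pics/{save}.png",c["frame"][:,:,::-1])
    return c
def rays(c,uv):
    p=cv2.undistortPoints(np.array(uv,float).reshape(-1,1,2),c["K"],c["D"]).reshape(-1,2)
    return np.c_[p,np.ones(len(p))]
def onplane(c,uv,z):
    r=rays(c,uv)@c["extrinsics"][:3,:3].T; o=c["extrinsics"][:3,3]
    return o+r*((z-o[2])/r[:,2])[:,None]
def cloud(c):
    v,u=np.mgrid[:480,:640]; r=rays(c,np.c_[u.ravel(),v.ravel()])
    d=c["depth"].ravel(); P=(r*d[:,None])@c["extrinsics"][:3,:3].T+c["extrinsics"][:3,3]
    P[d==0]=np.nan
    return P.reshape(480,640,3)
def proj(c,P):
    E=np.linalg.inv(c["extrinsics"]); q=np.array(P)@E[:3,:3].T+E[:3,3]
    return cv2.projectPoints(q.reshape(-1,1,3),np.zeros(3),np.zeros(3),c["K"],c["D"])[0].reshape(-1,2)
def rect(P):
    (cx,cy),(w,h),a=cv2.minAreaRect((P[:,:2]*1000).astype(np.float32))
    if h>w: w,h,a=h,w,a+90
    return cx,cy,w,h,(a+90)%180-90
E
python3 - <<'E'
from h import *
c=cam("top"); P=cloud(c); np.set_printoptions(precision=4,suppress=True)
def pts(u0,u1,v0,v1,z0,z1,er=0):
    Q=P[v0:v1,u0:u1]; m=(Q[...,2]>z0)&(Q[...,2]<z1); m=cv2.morphologyEx(m.astype(np.uint8),cv2.MORPH_OPEN,np.ones((2,2)))>0
    return Q[m]
for nm,a in dict(box=(120,310,225,360,.03,.06),boxtable=(300,330,230,350,-.03,.03),lid=(170,240,260,310,.03,.06),handle=(230,275,255,330,.06,.09),rail=(440,520,220,440,.045,.08),feet=(440,520,220,440,.006,.03)).items():
    q=pts(*a); print(nm,len(q),np.median(q,0) if len(q) else 0,rect(q) if len(q)>4 else 0)
im=c["frame"]; big=cv2.resize(im[225:360,120:310],None,fx=4,fy=4,interpolation=cv2.INTER_CUBIC); cv2.imwrite("pics/z1.png",big[:,:,::-1])
big=cv2.resize(im[220:430,430:520],None,fx=2.8,fy=2.8,interpolation=cv2.INTER_CUBIC); cv2.imwrite("pics/z2.png",big[:,:,::-1])
E
```

```text
box 11005 [nan nan nan] (nan, nan, 0.0, 0.0, 0.0)
boxtable 3580 [nan nan nan] (nan, nan, 0.0, 0.0, 0.0)
lid 3480 [nan nan nan] (573.4679565429688, 221.58609008789062, 147.79537963867188, 70.1709213256836, 52.78519821166992)
handle 274 [nan nan nan] (548.6897583007812, 133.804443359375, 59.41594696044922, 10.390043258666992, -13.124114990234375)
rail 2741 [nan nan nan] (498.48052978515625, -266.5697021484375, 295.5084533691406, 43.329341888427734, -6.098152160644531)
feet 1172 [nan nan nan] (495.42999267578125, -259.4249572753906, 285.6922302246094, 82.58418273925781, -6.320365905761719)
```

View pics/z1.png

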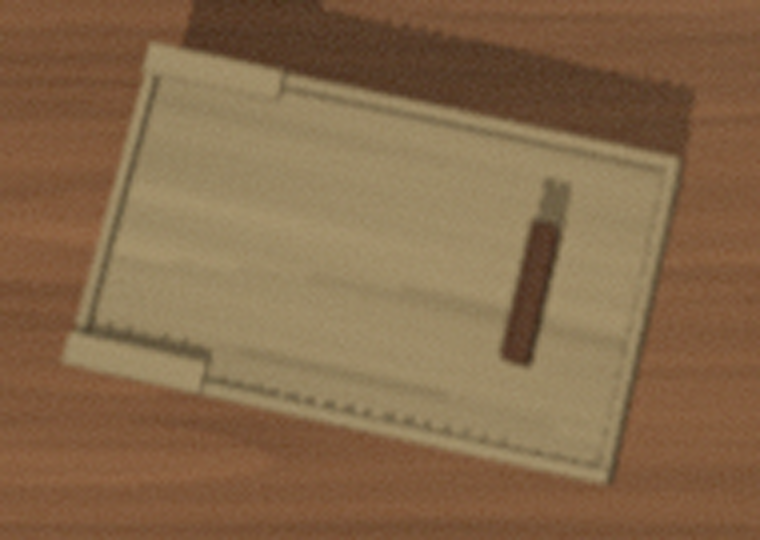

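View pics/z2.png

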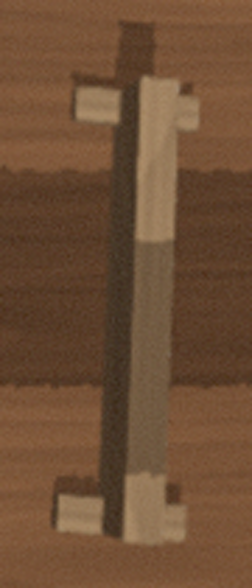

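```bash
python3 - <<'E'
from h import *
np.set_printoptions(precision=4,suppress=True)
c=cam("top"); P=cloud(c)
g=lambda L:[(120+(u+.5)/4-.5,225+(v+.5)/4-.5) for u,v in L]
caps=onplane(c,g([(150,45),(65,362)]),.0535)
lip=onplane(c,g([(678,157),(608,480)]),.0485)
capin=onplane(c,g([(283,75),(207,390)]),.0535)
print("caps",caps,np.linalg.norm(caps[0]-caps[1])); print("lip",lip,np.linalg.norm((lip[0]-lip[1])[:2])); print("capin",capin)
m1=caps.mean(0);m2=lip.mean(0); d=(m1-m2)[:2]; print("len",np.linalg.norm(d),"centre",(m1+m2)/2,"yaw",np.degrees(np.arctan2(d[1],d[0])))
w=(lip[1]-lip[0])[:2]; print("y-axis dir",np.degrees(np.arctan2(w[1],w[0])), "caps", np.degrees(np.arctan2(*(caps[1]-caps[0])[1::-1])))
# handle top outline
h=onplane(c,g([(542,180),(570,180),(530,365),(500,362)]),.071); hm=h.mean(0); e=(h[0]+h[1]-h[2]-h[3])[:2]/2
print("handle",hm,np.linalg.norm(e),np.degrees(np.arctan2(e[1],e[0])))
Q=P[225:360,120:310].reshape(-1,3); Q=Q[~np.isnan(Q[:,0])]
for z0,z1 in((.062,.08),(.04,.06)):
    q=Q[(Q[:,2]>z0)&(Q[:,2]<z1)]; print(z0,len(q),np.median(q,0),rect(q))
q=P[270:300,180:230].reshape(-1,3); print("lid z",np.nanmedian(q,0))
q=P[300:360,310:340].reshape(-1,3); print("table z",np.nanmedian(q,0))
k=lambda L:[(430+(u+.5)/2.8-.5,220+(v+.5)/2.8-.5) for u,v in L]
r=onplane(c,k([(140,77),(178,80),(163,543),(125,540)]),.06); print("rail",r,r.mean(0),"len",np.linalg.norm(r[0]-r[3]),np.linalg.norm(r[1]-r[0])); e=(r[0]+r[1]-r[2]-r[3])[:2]; print("ax",np.degrees(np.arctan2(e[1],e[0])))
Q=P[220:440,440:520].reshape(-1,3); q=Q[(Q[:,2]>.05)&(Q[:,2]<.07)]; print("rail cloud",np.median(q,0),rect(q))
E
```

```text
caps [[0.6579 0.304  0.0535]
 [0.5204 0.3331 0.0535]] 0.1405399660377607
lip [[0.6091 0.0738 0.0485]
 [0.471  0.1025 0.0485]] 0.1410483761894975
capin [[0.6445 0.2455 0.0535]
 [0.5086 0.2722 0.0535]]
len 0.2355680511230492 centre [0.5646 0.2034 0.051 ] yaw 77.96522421130419
y-axis dir 168.24325144324385 caps 168.08530383843632
handle [0.5569 0.1324 0.071 ] 0.07877680070849982 -11.565241564802447
0.062 276 [0.5492 0.1347 0.0709] (549.5404663085938, 135.08316040039062, 60.224395751953125, 12.593749046325684, -12.189430236816406)
0.04 10882 [0.564  0.2075 0.0456] (564.2896118164062, 203.98333740234375, 237.811767578125, 141.27001953125, 77.64324188232422)
lid z [0.5733 0.2202 0.0453]
table z [0.4991 0.0112 0.0002]
rail [[ 0.636  -0.2573  0.06  ]
 [ 0.6341 -0.281   0.06  ]
 [ 0.357  -0.2546  0.06  ]
 [ 0.359  -0.2322  0.06  ]] [ 0.4965 -0.2563  0.06  ] len 0.2781717514116817 0.02380406867696517
ax -5.320377355926919
rail cloud [ 0.4917 -0.2547  0.0597] (496.9398498535156, -255.80911254882812, 279.5378112792969, 27.05734634399414, -5.45159912109375)
```

```bash
cat >> h.py <<'E'
from scipy.spatial.transform import Rotation as Rn
def pose(p,yaw,tilt=0):
    """tool down, jaw axis z at world yaw (deg); tilt rad about tool y"""
    z=np.array([np.cos(np.radians(yaw)),np.sin(np.radians(yaw)),0]); x=np.array([0,0,-1.]); R=np.c_[x,np.cross(z,x),z]
    return np.array(p,float),R@Rn.from_rotvec([0,tilt,0]).as_matrix()
def plan(p,yaw,n=1,tilt=0,turn_first=True):
    s=telemetry.read_state(); R0=s["tcp_rot"]; p0=s["position"]; p1,R1=pose(p,yaw,tilt)
    rv=Rn.from_matrix(R0.T@R1).as_rotvec()
    print("now",np.round(p0*1000,1),"rotvec tot",np.round(rv,4)," shift in current axes",np.round(R0.T@(p1-p0)*1000,1),"in final axes",np.round(R1.T@(p1-p0)*1000,1))
    for i in range(n):
        Ri=R0@Rn.from_rotvec(rv*i/n).as_matrix(); d=Ri.T@((p1-p0)/n)*1000
        print(" ".join(f"{v:.1f}" for v in d)," ".join(f"{v:.3f}" for v in rv/n))
E
python3 - <<'E'
from h import *
plan([.5495,.1353,.170],-102.2,n=18)
E
```

```text
now [ 116.  -511.9  238.8] rotvec tot [ 4.357e-01 -1.000e-03  1.000e-04]  shift in current axes [  69.4  565.8 -535.3] in final axes [  68.8  287.  -724.1]
3.9 31.4 -29.7 0.024 -0.000 0.000
3.9 30.7 -30.5 0.024 -0.000 0.000
3.9 30.0 -31.2 0.024 -0.000 0.000
3.8 29.2 -31.9 0.024 -0.000 0.000
3.8 28.4 -32.6 0.024 -0.000 0.000
3.8 27.6 -33.3 0.024 -0.000 0.000
3.8 26.8 -34.0 0.024 -0.000 0.000
3.8 26.0 -34.6 0.024 -0.000 0.000
3.8 25.1 -35.2 0.024 -0.000 0.000
3.8 24.3 -35.8 0.024 -0.000 0.000
3.8 23.4 -36.4 0.024 -0.000 0.000
3.8 22.5 -37.0 0.024 -0.000 0.000
3.8 21.6 -37.5 0.024 -0.000 0.000
3.8 20.7 -38.0 0.024 -0.000 0.000
3.8 19.8 -38.5 0.024 -0.000 0.000
3.8 18.8 -39.0 0.024 -0.000 0.000
3.8 17.9 -39.4 0.024 -0.000 0.000
3.8 16.9 -39.8 0.024 -0.000 0.000
```

```bash
python3 -m creep '0 31 -30 .024 0 0 60; 0 31 -30 .024 0 0 60; 0 30 -31 .024 0 0 60; 0 29 -32 .024 0 0 60; 0 28 -33 .024 0 0 60; 0 28 -33 .024 0 0 60; 0 27 -34 .024 0 0 60; 0 26 -35 .024 0 0 60'; python3 -c "
from h import *
plan([.5495,.1353,.170],-102.2,n=10)"
```

```text
time_s: 0.87
position: [0.3007, -0.2344, 0.2347]
tcp_rot: [[-0.003, 1.0, 0.009], [0.008, 0.009, -1.0], [-1.0, -0.003, -0.008]]
contact_force: [0.9, -0.4, 0.6]
width: 0.0597
now [ 300.7 -234.4  234.7] rotvec tot [ 0.2218 -0.0074  0.0034]  shift in current axes [  66.9  252.3 -366.9] in final axes [  64.7  165.1 -413.9]
6.7 25.2 -36.7 0.022 -0.001 0.000
6.7 24.4 -37.2 0.022 -0.001 0.000
6.6 23.6 -37.8 0.022 -0.001 0.000
6.6 22.7 -38.3 0.022 -0.001 0.000
6.6 21.9 -38.8 0.022 -0.001 0.000
6.6 21.0 -39.3 0.022 -0.001 0.000
6.6 20.1 -39.7 0.022 -0.001 0.000
6.5 19.2 -40.2 0.022 -0.001 0.000
6.5 18.3 -40.6 0.022 -0.001 0.000
6.5 17.4 -41.0 0.022 -0.001 0.000
```

```bash
python3 -m creep '3 25 -37 .023 -.001 0 45; 3 25 -37 .023 -.001 0 45; 3 24 -38 .023 -.001 0 45; 3 23 -38 .023 -.001 0 45; 3 22 -39 .023 -.001 0 45; 3 21 -39 .023 -.001 0 45; 3 20 -40 .023 -.001 0 45; 3 19 -40 .023 -.001 0 45'; python3 -c "
from h import *
plan([.5495,.1353,.140],-102.2,n=3)"
```

```text
time_s: 1.53
position: [0.4858, 0.0426, 0.2144]
tcp_rot: [[0.003, 0.983, -0.183], [-0.004, -0.183, -0.983], [-1.0, 0.003, 0.003]]
contact_force: [0.2, -1.0, 0.2]
width: 0.0447
now [485.8  42.6 214.4] rotvec tot [ 0.0288  0.0029 -0.0034]  shift in current axes [  74.3   45.4 -103. ] in final axes [  74.4   42.7 -104. ]
24.8 15.1 -34.3 0.010 0.001 -0.001
24.8 14.8 -34.4 0.010 0.001 -0.001
24.8 14.5 -34.6 0.010 0.001 -0.001
```

```bash
python3 -m creep '25 16 -36 .01 .001 -.001 45; 25 15 -36 .01 .001 -.001 45; 25 15 -35 .01 .001 -.001 45; 0 0 0 0 0 0 45'; python3 -c "
from h import *
plan([.5495,.1353,.100],-102.2,n=1)
c=cam('top','t1');c=cam('side','s1')"
```

```text
time_s: 1.87
position: [0.5463, 0.1357, 0.1443]
tcp_rot: [[0.0, 0.978, -0.209], [0.001, -0.209, -0.978], [-1.0, -0.0, -0.001]]
contact_force: [0.4, 0.0, -1.0]
width: 0.0451
now [546.3 135.7 144.3] rotvec tot [ 0.0026 -0.0007  0.0001]  shift in current axes [44.3  3.3 -0.3] in final axes [44.3  3.2 -0.3]
44.3 3.3 -0.3 0.003 -0.001 0.000
```

View pics/s1.png

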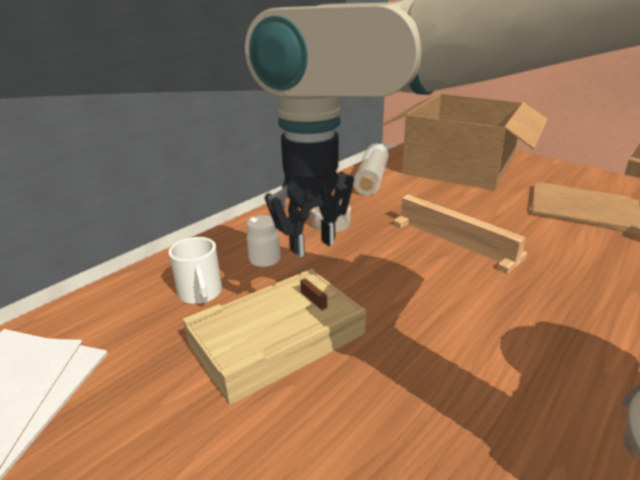

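View pics/t1.png

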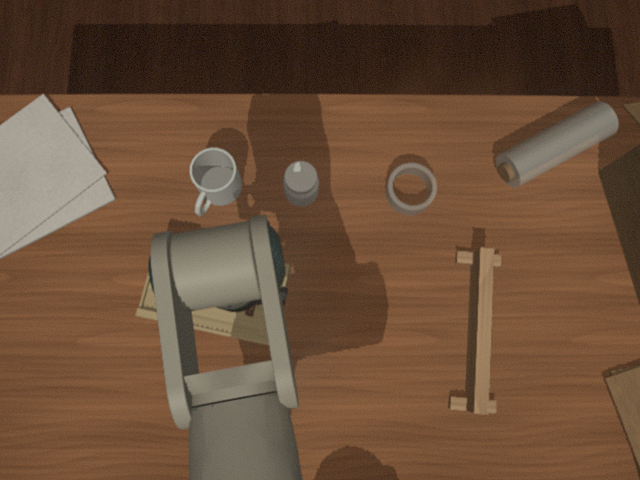

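Side view: the open fingers at (298,243) and (328,232) are above the handle at (314,293), and the top view has the arm hiding the box. I'll go down around the handle.

```bash
python3 -m creep '25 2 0 0 0 0 40; 25 1 0 0 0 0 40; 20 0 0 0 0 0 40; 11 0 0 0 0 0 40; 0 0 0 0 0 0 40'; python3 -c "
from h import *
plan([.5495,.1353,.060],-102.2,n=1)
c=cam('side'); cv2.imwrite('pics/s2.png',cv2.resize(c['frame'][200:400,180:400],None,fx=3,fy=3)[:,:,::-1])"
```

```text
time_s: 2.38
position: [0.5534, 0.1279, 0.0759]
tcp_rot: [[0.022, 0.977, -0.214], [0.001, -0.214, -0.977], [-1.0, 0.021, -0.006]]
contact_force: [-0.3, -0.3, -0.3]
width: 0.04
now [553.4 127.9  75.9] rotvec tot [-0.0023 -0.0059 -0.0215]  shift in current axes [15.8 -5.7 -6.3] in final axes [15.9 -5.4 -6.4]
15.8 -5.7 -6.3 -0.002 -0.006 -0.021
```

View pics/s2.png

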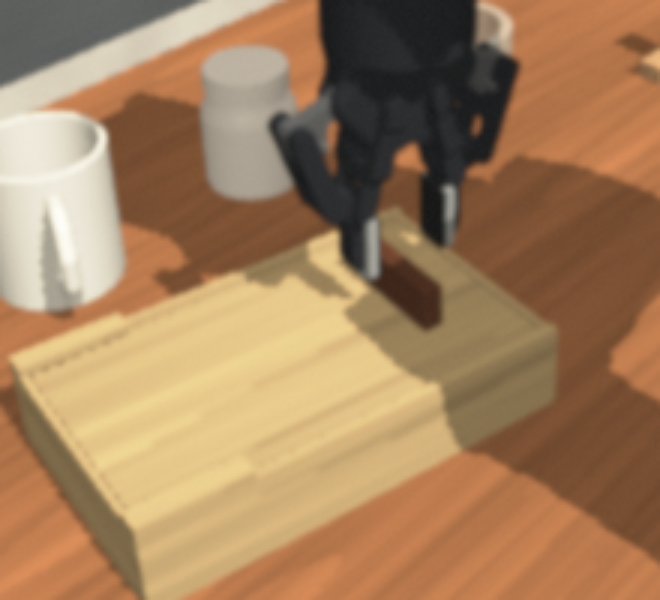

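The picture shows the left finger close against the handle, which matches the 6 mm offset I measured. I'll correct that and go lower.

```bash
python3 -m creep '0 -6 -6 0 -.006 -.021 40; 0 0 0 0 0 0 40'; python3 -c "
from h import *
plan([.5495,.1353,.060],-102.2,n=1)"
```

```text
time_s: 2.6
position: [0.5503, 0.1348, 0.0809]
tcp_rot: [[0.005, 0.977, -0.215], [0.001, -0.215, -0.977], [-1.0, 0.005, -0.002]]
contact_force: [0.8, -0.6, 0.3]
width: 0.0398
now [550.3 134.8  80.9] rotvec tot [-0.0042 -0.0019 -0.0046]  shift in current axes [20.9 -0.9 -0.3] in final axes [20.9 -0.8 -0.3]
20.9 -0.9 -0.3 -0.004 -0.002 -0.005
```

```bash
python3 -m creep '11 -1 0 0 -.002 -.005 40; 9 0 0 0 0 0 40; 0 0 0 0 0 0 40; 0 0 0 0 0 0 40'; python3 -c "
from h import *
plan([.5495,.1353,.060],-102.2,n=1)"
```

```text
time_s: 2.93
position: [0.5512, 0.1359, 0.0631]
tcp_rot: [[0.006, 0.977, -0.215], [0.001, -0.215, -0.977], [-1.0, 0.005, -0.002]]
contact_force: [-0.7, 0.3, 0.5]
width: 0.0401
now [551.2 135.9  63.1] rotvec tot [-0.0034 -0.0021 -0.0052]  shift in current axes [ 3.1 -1.5  0.9] in final axes [ 3.1 -1.5  0.9]
3.1 -1.5 0.9 -0.003 -0.002 -0.005
```

```bash
python3 -m creep '2 -1 1 0 -.002 -.005 20; 0 0 0 0 0 0 20; 0 0 0 0 0 0 14; 0 0 0 0 0 0 14'; for i in 1; do python3 -m creep '0 0 0 0 0 0 12; 0 0 0 0 0 0 12; 0 0 0 0 0 0 12'; done;  python3 -m creep '0 0 0 0 0 0 11; 0 0 0 0 0 0 11; 0 0 0 0 0 0 11';  python3 -m creep '0 0 0 0 0 0 8; 0 0 0 0 0 0 8; 0 0 0 0 0 0 8';  python3 -m creep '0 0 0 0 0 0 0; 0 0 0 0 0 0 0; 0 0 0 0 0 0 0'
```

```text
time_s: 3.27
position: [0.5497, 0.135, 0.0606]
tcp_rot: [[-0.001, 0.977, -0.214], [-0.0, -0.214, -0.977], [-1.0, -0.001, 0.0]]
contact_force: [-0.5, -0.5, -0.1]
width: 0.014
time_s: 3.52
position: [0.5498, 0.1348, 0.0607]
tcp_rot: [[-0.001, 0.977, -0.215], [-0.0, -0.215, -0.977], [-1.0, -0.001, 0.001]]
contact_force: [-1.1, -0.1, -0.4]
width: 0.0123
time_s: 3.77
position: [0.5498, 0.1349, 0.0608]
tcp_rot: [[-0.001, 0.977, -0.215], [-0.0, -0.215, -0.977], [-1.0, -0.001, 0.0]]
contact_force: [-0.6, 0.7, -0.1]
width: 0.0115
time_s: 4.02
position: [0.5498, 0.1349, 0.0609]
tcp_rot: [[-0.001, 0.977, -0.215], [-0.0, -0.215, -0.977], [-1.0, -0.001, 0.0]]
contact_force: [0.2, -0.8, 0.9]
width: 0.0106
time_s: 4.27
position: [0.5498, 0.1349, 0.0609]
tcp_rot: [[-0.001, 0.977, -0.215], [-0.0, -0.215, -0.977], [-1.0, -0.001, 0.0]]
contact_force: [-0.6, 0.6, -0.4]
width: 0.0108
```

```bash
python3 -m creep '-2 0 0 0 -.011 0 0; -2 0 0 0 -.011 0 0; -2 0 0 0 -.011 0 0; -2 0 0 0 -.011 0 0; 0 0 0 0 0 0 0'; python3 -c "
from h import *
c=cam('side'); cv2.imwrite('pics/s3.png',cv2.resize(c['frame'][200:400,180:400],None,fx=3,fy=3)[:,:,::-1])"
```

```text
time_s: 4.68
position: [0.55, 0.1354, 0.0699]
tcp_rot: [[-0.011, 0.977, -0.214], [-0.047, -0.215, -0.976], [-0.999, -0.0, 0.048]]
contact_force: [-0.7, -0.8, -1.0]
width: 0.0105
```

View pics/s3.png

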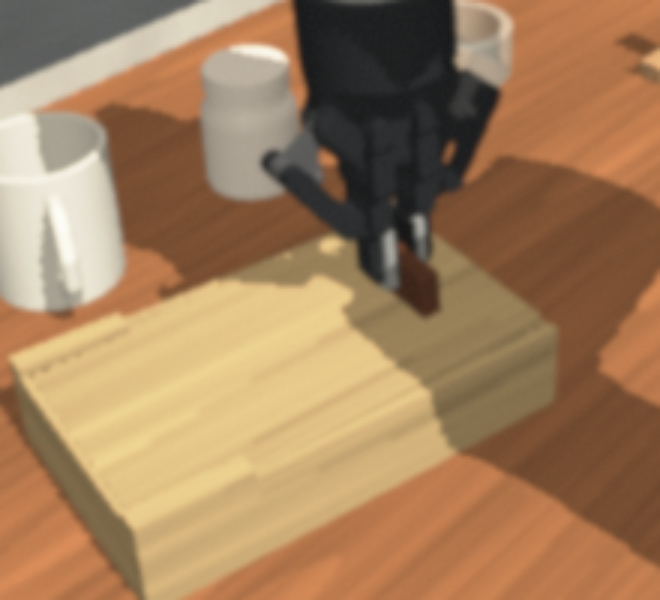

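Side view: the lid's lip end (right edge near (550,330)) has come up clear of the box. I'll draw it out.

```bash
python3 -m creep '0.2 0 5 0 0 0 0; 0.4 0 8 0 0 0 0; 0.4 0 8 0 0 0 0; 0.4 0 8 0 0 0 0; 0 0 0 0 0 0 0'
```

```text
time_s: 5.15
position: [0.5427, 0.1041, 0.0691]
tcp_rot: [[-0.011, 0.977, -0.214], [-0.047, -0.214, -0.976], [-0.999, -0.001, 0.048]]
contact_force: [-1.3, 0.5, -0.2]
width: 0.0106
```

```bash
python3 -m creep '0.4 0 9 0 0 0 0; 0.4 0 9 0 0 0 0; 0.4 0 9 0 0 0 0; 0.3 0 9 0 0 0 0; 0 0 5 0 0 0 0; 0 0 0 0 0 0 0'; python3 -c "
from h import *
c=cam('side'); cv2.imwrite('pics/s4.png',cv2.resize(c['frame'][200:400,180:400],None,fx=3,fy=3)[:,:,::-1])"
```

```text
time_s: 5.65
position: [0.5325, 0.0581, 0.0696]
tcp_rot: [[-0.012, 0.976, -0.216], [-0.047, -0.216, -0.975], [-0.999, -0.001, 0.049]]
contact_force: [-0.3, 0.2, -0.1]
width: 0.0105
```

View pics/s4.png

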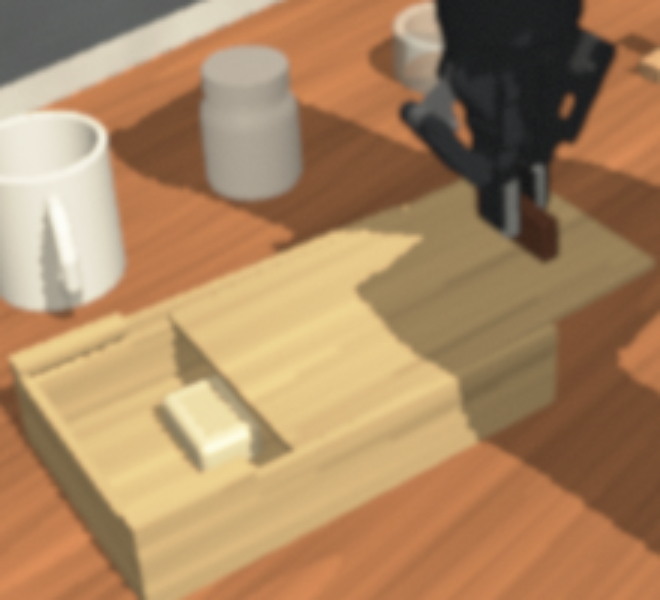

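The lid's rear edge, from (175,320) to (285,450), is past the caps' inner ends, and a soap bar shows at (210,420). I'll lift the lid, level it and carry it on.

```bash
python3 -m creep '-15 0 0 0 0 0 0; -20 0 0 0 .012 0 0; -20 0 0 0 .012 0 0; -10 0 0 0 .012 0 0; 0 0 0 0 .012 0 0; 0 0 10 0 0 0 0; 0 0 25 0 0 0 0; 0 0 30 0 0 0 0'; python3 -c "
from h import *
plan([.4975,-.118,.09],-102.2,n=1)
c=cam('top','t4')"
```

```text
time_s: 6.37
position: [0.5178, -0.0004, 0.1328]
tcp_rot: [[-0.006, 0.978, -0.209], [0.003, -0.209, -0.978], [-1.0, -0.007, -0.002]]
contact_force: [0.3, -0.8, -0.9]
width: 0.0105
now [ 5.178e+02 -4.000e-01  1.328e+02] rotvec tot [ 0.0028 -0.0015  0.0065]  shift in current axes [ 42.6   4.9 119.3] in final axes [ 42.8   5.  119.2]
42.6 4.9 119.3 0.003 -0.002 0.007
```

View pics/t4.png

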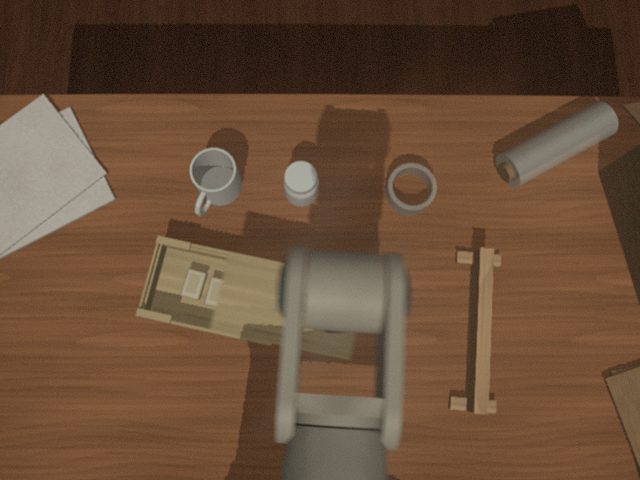

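```bash
python3 -m creep '0 1 26 0 0 .002 0; 0 1 28 0 0 .002 0; 0 1 28 0 0 .002 0; 0 1 24 .002 0 0 0; 0 1 6 0 0 0 0; 20 0 0 0 0 0 0; 20 0 0 0 0 0 0; 0 0 0 0 0 0 0'; python3 -c "
from h import *
plan([.4975,-.118,.021],-102.2,n=1)"
```

```text
time_s: 7.08
position: [0.4899, -0.1264, 0.082]
tcp_rot: [[-0.013, 0.975, -0.22], [-0.001, -0.22, -0.975], [-1.0, -0.013, 0.004]]
contact_force: [-0.4, -0.4, -2.5]
width: 0.0107
now [ 489.9 -126.4   82. ] rotvec tot [-0.009   0.0035  0.0128]  shift in current axes [ 60.9   6.4 -10.1] in final axes [61.   5.7 -9.8]
60.9 6.4 -10.1 -0.009 0.004 0.013
```

```bash
python3 -m creep '20 2 -3 -.003 .002 .006 0; 15 2 -3 -.003 .001 .006 0; 10 2 -2 0 0 .002 0; 8 0 0 0 0 0 0; 0 0 0 0 0 0 0; 0 0 0 0 0 0 0'; python3 -c "
from h import *
plan([.4975,-.118,.021],-102.2,n=1)"
```

```text
time_s: 7.58
position: [0.4967, -0.1187, 0.0266]
tcp_rot: [[-0.002, 0.977, -0.213], [0.0, -0.213, -0.977], [-1.0, -0.002, 0.0]]
contact_force: [-0.7, 0.3, -0.5]
width: 0.0105
now [ 496.7 -118.7   26.6] rotvec tot [-0.0017  0.0002  0.0018]  shift in current axes [ 5.6  0.7 -0.8] in final axes [ 5.6  0.7 -0.8]
5.6 0.7 -0.8 -0.002 0.000 0.002
```

```bash
python3 -m creep '2.5 0 0 0 0 0 0; 2 0 0 0 0 0 0; 1 0 0 0 0 0 0; 0 0 0 0 0 0 0'; python3 -c "
from h import *
plan([.4975,-.118,.021],-102.2,n=1)
c=cam('side','s5')"
```

```text
time_s: 7.92
position: [0.4981, -0.1192, 0.0233]
tcp_rot: [[0.002, 0.977, -0.213], [-0.001, -0.213, -0.977], [-1.0, 0.002, 0.001]]
contact_force: [-0.4, 0.2, -1.9]
width: 0.0103
now [ 498.1 -119.2   23.3] rotvec tot [-0.0015  0.0007 -0.0021]  shift in current axes [ 2.3 -0.9 -1. ] in final axes [ 2.3 -0.9 -1. ]
2.3 -0.9 -1.0 -0.002 0.001 -0.002
```

View pics/s5.png

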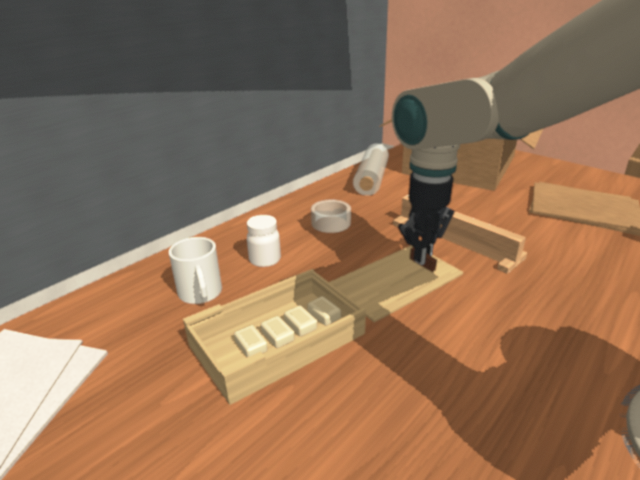

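Side view: four bars stand in the box at (250,341), (277,331), (300,319) and (323,309), and the lid is almost down at (400,280). I'll lower the last 2 mm and let go.

```bash
python3 -m creep '1.5 0 0 0 0 0 0; 1 0 0 0 0 0 0; 0 0 0 0 0 0 0'; python3 -m creep '0 0 0 0 0 0 16; 0 0 0 0 0 0 30; 0 0 0 0 0 0 40; 0 0 0 0 0 0 40; -20 0 0 0 0 0 40; -35 0 0 0 0 0 60; -40 0 0 0 0 0 60; -30 0 0 0 0 0 60'
```

```text
time_s: 8.22
position: [0.4987, -0.1194, 0.0215]
tcp_rot: [[0.004, 0.977, -0.213], [-0.002, -0.213, -0.977], [-1.0, 0.004, 0.001]]
contact_force: [-0.2, -0.4, -1.9]
width: 0.0103
time_s: 8.88
position: [0.494, -0.1179, 0.143]
tcp_rot: [[-0.012, 0.977, -0.213], [0.004, -0.213, -0.977], [-1.0, -0.013, -0.001]]
contact_force: [-0.2, -0.6, 0.1]
width: 0.0598
```

```bash
python3 -m creep '-40 0 20 0 0 0 60; -30 0 20 0 0 0 60; 0 0 0 0 0 0 60'; python3 - <<'E'
from h import *
np.set_printoptions(precision=1,suppress=True)
c=cam("top","t6"); P=cloud(c)
cv2.imwrite("pics/z6.png",cv2.resize(c["frame"][225:360,120:310],None,fx=4,fy=4,interpolation=cv2.INTER_CUBIC)[:,:,::-1])
Q=P[225:360,120:310]; z=Q[...,2]
cen=np.array([.5643,.2037]); a=np.radians(77.8); xb=np.array([np.cos(a),np.sin(a)]); yb=np.array([-xb[1],xb[0]])
X=(Q[...,:2]-cen)@xb; Y=(Q[...,:2]-cen)@yb
inside=(abs(X)<.107)&(abs(Y)<.057)
m=(inside&(z>.018)&(z<.034)).astype(np.uint8)
m=cv2.erode(m,np.ones((3,3))); n,l,st,_=cv2.connectedComponentsWithStats(m,connectivity=4)
print("floor",np.nanmedian(z[inside&(z<.015)])*1000)
for i in range(1,n):
    if st[i,4]<40: continue
    q=Q[l==i]; r=rect(q); print(st[i,4],np.median(q,0)*1000,np.array(r),"box xy",np.array([(np.array(r[:2])/1000-cen)@xb,(np.array(r[:2])/1000-cen)@yb])*1000)
E
```

```text
time_s: 9.13
position: [0.4882, -0.1559, 0.2187]
tcp_rot: [[-0.001, 0.978, -0.211], [-0.0, -0.211, -0.978], [-1.0, -0.001, 0.001]]
contact_force: [0.6, 0.2, 0.8]
width: 0.0602
floor 6.326550462523173
443 [578.7 243.5  26.2] [578.8 243.5  45.8  30.7 -15. ] box xy [41.9 -5.8]
442 [564.4 201.5  26.3] [564.4 201.7  46.   30.5 -13.4] box xy [-2.  -0.5]
413 [555.6 159.2  26.3] [556.  159.4  45.8  30.1 -13.8] box xy [-45.   -1.2]
433 [543.7 116.3  26.3] [543.6 116.5  45.9  30.2 -10.6] box xy [-89.6   1.8]
```

View pics/z6.png

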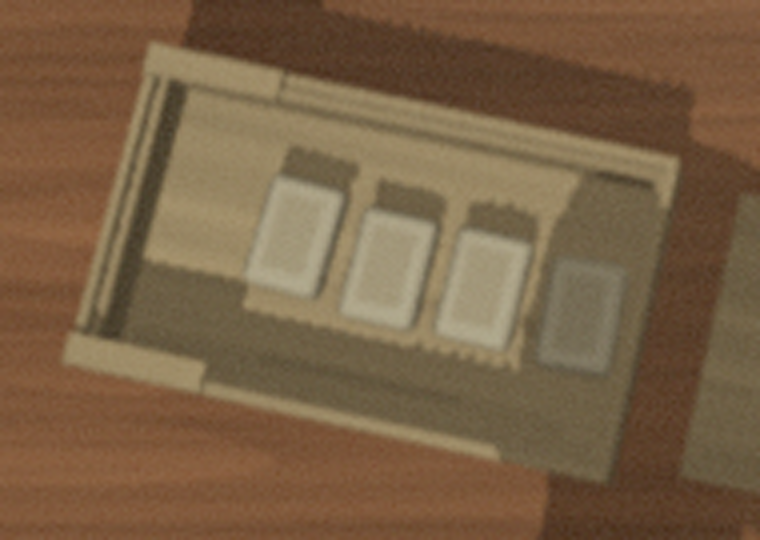

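View pics/t6.png

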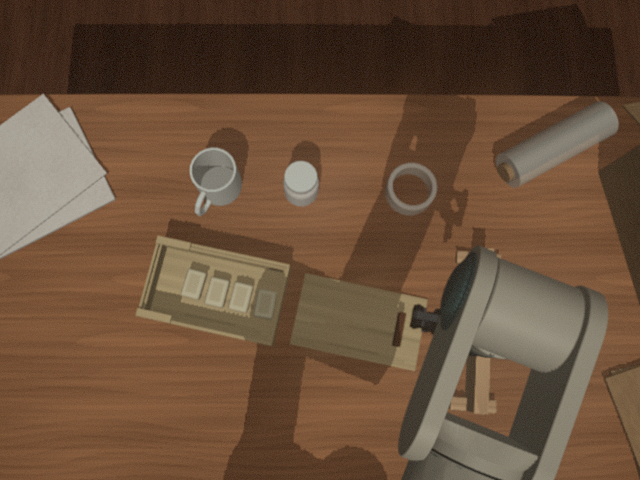

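```bash
python3 -c "
from h import *
plan([.5436,.1165,.12],-11.5,n=14)"
```

```text
now [ 487.9 -154.6  216.1] rotvec tot [-1.5822 -0.0036  0.0028]  shift in current axes [  96.3   -2.2 -276.7] in final axes [ 96.1 276.8   0.5]
6.9 -0.2 -19.8 -0.113 -0.000 0.000
6.9 2.1 -19.7 -0.113 -0.000 0.000
6.9 4.3 -19.3 -0.113 -0.000 0.000
6.9 6.4 -18.7 -0.113 -0.000 0.000
6.9 8.5 -17.9 -0.113 -0.000 0.000
6.9 10.4 -16.8 -0.113 -0.000 0.000
6.9 12.3 -15.5 -0.113 -0.000 0.000
6.9 13.9 -14.0 -0.113 -0.000 0.000
6.9 15.4 -12.4 -0.113 -0.000 0.000
6.9 16.7 -10.5 -0.113 -0.000 0.000
6.9 17.8 -8.6 -0.113 -0.000 0.000
6.9 18.7 -6.5 -0.113 -0.000 0.000
6.9 19.3 -4.4 -0.113 -0.000 0.000
6.9 19.6 -2.2 -0.113 -0.000 0.000
```

```bash
python3 -m creep '5 0 -20 -.116 0 0 64; 5 2 -20 -.116 0 0 64; 5 4 -20 -.116 0 0 64; 5 6 -19 -.116 0 0 64; 5 9 -18 -.116 0 0 64; 5 11 -17 -.116 0 0 64; 5 13 -16 -.116 0 0 64; 5 14 -14 -.116 0 0 64'; python3 -m creep '5 16 -13 -.116 0 0 64; 5 17 -11 -.116 0 0 64; 5 18 -9 -.116 0 0 64; 5 19 -7 -.116 0 0 64; 5 20 -5 -.116 0 0 64; 0 0 0 0 0 0 64'; python3 -c "
from h import *
plan([.5436,.1165,.09],-11.5,n=2)"
```

```text
time_s: 9.85
position: [0.5148, 0.0098, 0.1661]
tcp_rot: [[-0.013, 0.732, 0.681], [0.003, 0.681, -0.732], [-1.0, -0.008, -0.011]]
contact_force: [0.3, 0.2, -0.3]
width: 0.064
time_s: 10.35
position: [0.5204, 0.1217, 0.1284]
tcp_rot: [[-0.03, 0.199, 0.979], [0.003, 0.98, -0.199], [-1.0, -0.003, -0.03]]
contact_force: [0.3, 0.2, -0.0]
width: 0.064
now [520.4 121.7 128.4] rotvec tot [-0.0001 -0.03    0.0028]  shift in current axes [37.7 -0.4 24.9] in final axes [38.4 -0.5 23.8]
18.8 -0.2 12.5 -0.000 -0.015 0.001
19.0 -0.2 12.2 -0.000 -0.015 0.001
```

```bash
python3 -m creep '19 0 12 0 -.015 0 64; 16 0 12 0 -.015 0 64; 0 0 0 0 0 0 64'; python3 -c "
from h import *
plan([.5436,.1165,.04],-11.5,n=2)
c=cam('side'); cv2.imwrite('pics/s7.png',cv2.resize(c['frame'][200:400,180:400],None,fx=3,fy=3)[:,:,::-1])"
```

```text
time_s: 10.6
position: [0.5416, 0.1188, 0.0887]
tcp_rot: [[-0.004, 0.199, 0.98], [-0.004, 0.98, -0.199], [-1.0, -0.004, -0.003]]
contact_force: [-0.4, -0.2, 0.2]
width: 0.0639
now [541.6 118.8  88.7] rotvec tot [ 0.     -0.0029  0.0043]  shift in current axes [48.7 -1.6  2.5] in final axes [48.7 -1.8  2.4]
24.3 -0.8 1.3 0.000 -0.001 0.002
24.3 -0.9 1.2 0.000 -0.001 0.002
```

View pics/s7.png

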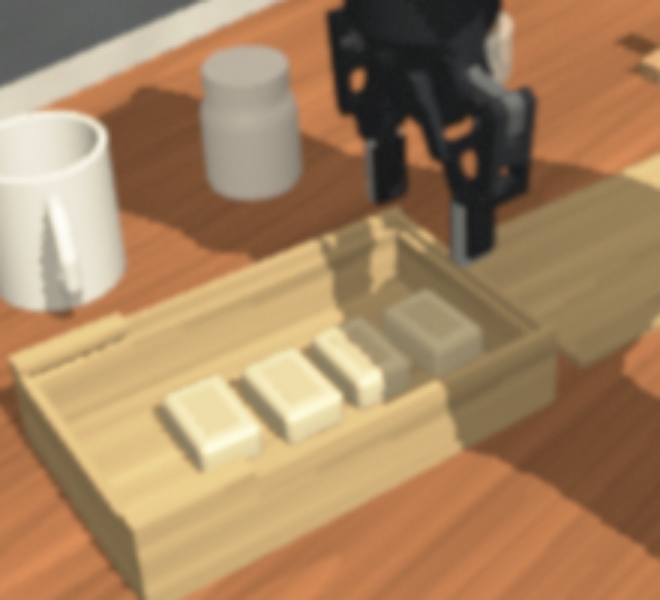

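The fingers at (385,200) and (470,255) straddle the nearest bar at (433,330). I'll go down.

```bash
python3 -m creep '24 -1 2 0 -.002 .002 64; 24 -1 1 0 -.001 .002 64; 0 0 0 0 0 0 64'; python3 -c "
from h import *
plan([.5436,.1165,.018],-11.5,n=2)
c=cam('side'); cv2.imwrite('pics/s8.png',cv2.resize(c['frame'][200:400,180:400],None,fx=3,fy=3)[:,:,::-1])"
```

```text
time_s: 10.9
position: [0.5436, 0.1159, 0.0431]
tcp_rot: [[0.001, 0.203, 0.979], [0.001, 0.979, -0.203], [-1.0, 0.001, 0.001]]
contact_force: [-0.8, -0.4, 0.3]
width: 0.0638
now [543.6 115.9  43.1] rotvec tot [-0.0039  0.0009 -0.0012]  shift in current axes [25.1  0.5 -0.1] in final axes [25.1  0.6 -0.1]
12.5 0.3 -0.1 -0.002 0.000 -0.001
12.5 0.3 -0.1 -0.002 0.000 -0.001
```

View pics/s8.png

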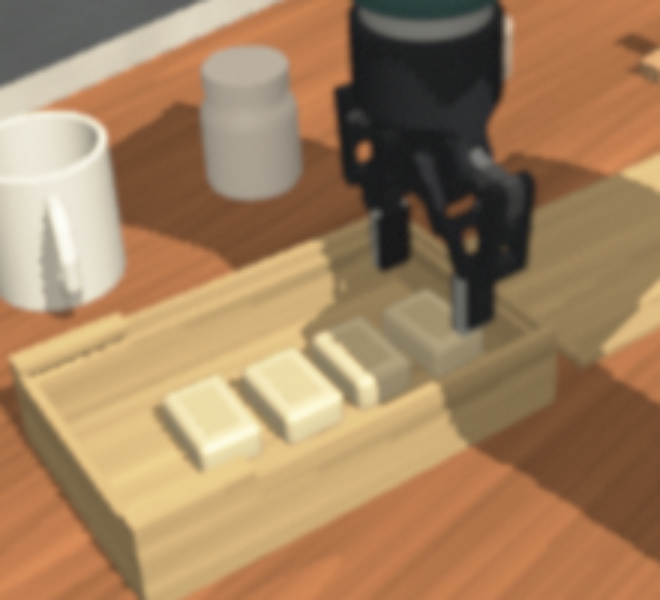

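```bash
python3 -m creep '12 0 0 -.002 0 -.001 60; 10 0 0 0 0 0 56; 2 0 0 0 0 0 56; 0 0 0 0 0 0 54; 0 0 0 0 0 0 52; 0 0 0 0 0 0 52'; python3 -c "
from h import *
plan([.5436,.1165,.018],-11.5,n=1)
c=cam('side'); cv2.imwrite('pics/s9.png',cv2.resize(c['frame'][200:400,180:400],None,fx=3,fy=3)[:,:,::-1])"
```

```text
time_s: 11.45
position: [0.547, 0.1167, 0.0258]
tcp_rot: [[0.01, 0.202, 0.979], [0.002, 0.979, -0.203], [-1.0, 0.004, 0.01]]
contact_force: [-0.6, -0.1, -0.4]
width: 0.0522
now [547.  116.7  25.8] rotvec tot [-0.0032  0.0099 -0.0036]  shift in current axes [ 7.8 -0.9 -3.3] in final axes [ 7.8 -0.8 -3.3]
7.8 -0.9 -3.3 -0.003 0.010 -0.004
```

View pics/s9.png

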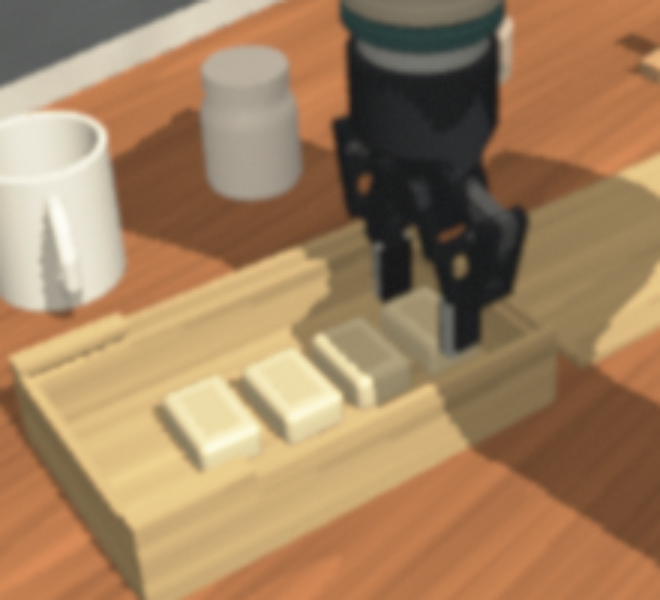

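```bash
python3 -m creep '0 -1 -3 -.003 .01 -.003 58; 2 0 0 0 0 0 58; 0 0 0 0 0 0 58'; python3 -m creep '3 0 0 0 0 0 58; 3 0 0 0 0 0 58; 0 0 0 0 0 0 58; 0 0 0 0 0 0 58';python3 -c "
from h import *
plan([.5436,.1165,.018],-11.5,n=1)"
```

```text
time_s: 11.75
position: [0.5443, 0.1164, 0.0249]
tcp_rot: [[0.001, 0.199, 0.98], [0.001, 0.98, -0.199], [-1.0, 0.001, 0.001]]
contact_force: [-0.2, -0.2, -0.0]
width: 0.0579
time_s: 12.08
position: [0.5444, 0.1164, 0.0184]
tcp_rot: [[0.001, 0.199, 0.98], [0.001, 0.98, -0.199], [-1.0, 0.001, 0.001]]
contact_force: [-0.6, 0.0, -0.2]
width: 0.0579
now [544.4 116.4  18.4] rotvec tot [ 0.0001  0.0013 -0.0011]  shift in current axes [ 0.4 -0.  -0.8] in final axes [ 0.4 -0.  -0.8]
0.4 -0.0 -0.8 0.000 0.001 -0.001
```

Now I'll close in small steps and watch the width.

```bash
python3 -m creep '0 0 -1 0 0 0 54; 0 0 0 0 0 0 52; 0 0 0 0 0 0 51; 0 0 0 0 0 0 51' | grep -E "width|force|posi"; python3 -m creep '0 0 0 0 0 0 50.5; 0 0 0 0 0 0 50.5; 0 0 0 0 0 0 50.5'| grep -E "width|force"; python3 -m creep '0 0 0 0 0 0 50; 0 0 0 0 0 0 50; 0 0 0 0 0 0 50'| grep -E "width|force";python3 -m creep '0 0 0 0 0 0 49.8; 0 0 0 0 0 0 49.8; 0 0 0 0 0 0 49.8'| grep -E "width|force"
```

```text
position: [0.5435, 0.1166, 0.0184]
contact_force: [-0.3, -0.6, 0.2]
width: 0.0512
contact_force: [0.2, -0.3, -0.4]
width: 0.0506
contact_force: [1.7, 0.2, -0.5]
width: 0.0501
contact_force: [-0.2, -0.9, 0.2]
width: 0.0493
```

```bash
for w in 1 2 3; do python3 -m creep '0 0 0 0 0 0 49.6; 0 0 0 0 0 0 49.6'| grep -E "width"; done; python3 -m creep '-4 0 0 0 0 0 49.6; -6 0 0 0 0 0 49.6; -10 0 0 0 0 0 49.6; -10 0 0 0 0 0 49.6; 0 0 0 0 0 0 49.6'; python3 -c "
from h import *
c=cam('side'); cv2.imwrite('pics/s10.png',cv2.resize(c['frame'][200:400,180:400],None,fx=3,fy=3)[:,:,::-1])"
```

```text
width: 0.05
width: 0.0497
width: 0.0497
time_s: 14.08
position: [0.5432, 0.1166, 0.0514]
tcp_rot: [[0.001, 0.199, 0.98], [0.001, 0.98, -0.199], [-1.0, 0.001, 0.001]]
contact_force: [0.7, 0.2, 0.0]
width: 0.0499
```

View pics/s10.png

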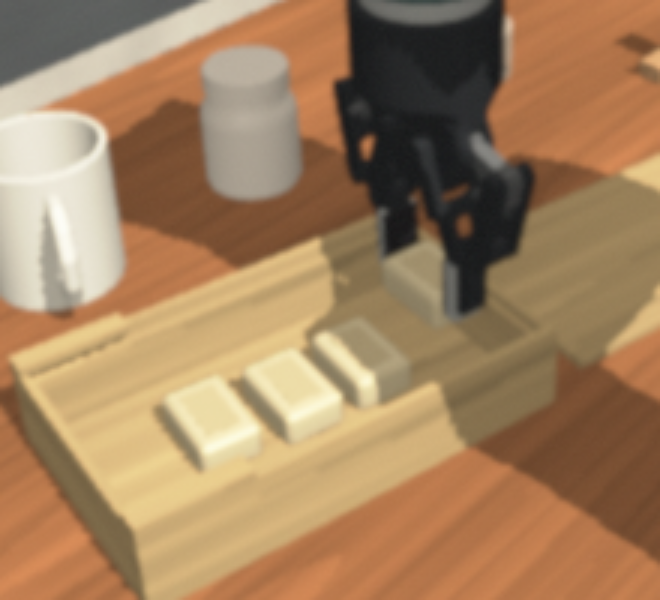

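The bar is lifted clear, with its bare patch of floor showing at (480,330). I'll check the rail again while it's unobstructed and plan the carry.

```bash
python3 -m creep '-20 0 0 0 0 0 49.5; -20 0 0 0 0 0 49.5; -15 0 0 0 0 0 49.5; 0 0 0 0 0 0 49.5'; python3 - <<'E'
from h import *
c=cam("top"); P=cloud(c); Q=P[220:440,440:520].reshape(-1,3)
q=Q[(Q[:,2]>.0575)&(Q[:,2]<.064)]; print(len(q),np.median(q,0),rect(q), q.mean(0))
plan([.4071,-.2475,.105],-95.4,n=16)
E
```

```text
time_s: 14.47
position: [0.5418, 0.1163, 0.1067]
tcp_rot: [[-0.002, 0.199, 0.98], [0.0, 0.98, -0.199], [-1.0, -0.0, -0.002]]
contact_force: [0.1, 0.2, -0.3]
width: 0.0499
2229 [ 0.49018065 -0.25544912  0.05999831] (497.010009765625, -255.674560546875, 279.3709411621094, 26.223093032836914, -5.28375244140625) [ 0.49311745 -0.25552542  0.06009559]
now [541.2 116.2 105. ] rotvec tot [ 1.4644 -0.0027  0.0037]  shift in current axes [   0.6 -383.2  -58.9] in final axes [  0.  -99.3 374.7]
0.0 -23.9 -3.7 0.092 -0.000 0.000
0.0 -24.2 -1.5 0.092 -0.000 0.000
0.0 -24.2 0.7 0.092 -0.000 0.000
0.0 -24.1 2.9 0.092 -0.000 0.000
0.0 -23.7 5.1 0.092 -0.000 0.000
0.0 -23.1 7.3 0.092 -0.000 0.000
0.0 -22.4 9.4 0.092 -0.000 0.000
0.0 -21.4 11.4 0.092 -0.000 0.000
0.0 -20.3 13.3 0.092 -0.000 0.000
-0.0 -19.0 15.1 0.092 -0.000 0.000
-0.0 -17.5 16.7 0.092 -0.000 0.000
-0.0 -15.9 18.3 0.092 -0.000 0.000
-0.0 -14.2 19.6 0.092 -0.000 0.000
-0.0 -12.3 20.9 0.092 -0.000 0.000
-0.0 -10.4 21.9 0.092 -0.000 0.000
-0.0 -8.3 22.8 0.092 -0.000 0.000
```

```bash
python3 -m creep '-1 -12 -2 .05 0 0 49.5; -1 -24 -3 .092 0 0 49.5; -1 -24 -1 .092 0 0 49.5; -1 -24 1 .092 0 0 49.5; -1 -24 3 .092 0 0 49.5; -1 -24 5 .092 0 0 49.5; -1 -23 7 .092 0 0 49.5; -1 -22 9 .092 0 0 49.5'; python3 -c "
from h import *
plan([.4074,-.2474,.115],-95.3,n=8)"
```

```text
time_s: 15.18
position: [0.4628, -0.0523, 0.1018]
tcp_rot: [[-0.018, 0.794, 0.608], [0.002, 0.608, -0.794], [-1.0, -0.013, -0.012]]
contact_force: [0.8, -0.2, 0.5]
width: 0.0493
now [462.8 -52.3 101.8] rotvec tot [ 0.746  -0.0068  0.0173]  shift in current axes [ -12.5 -162.8  121. ] in final axes [-13.2 -37.2 199.4]
-1.6 -20.4 15.1 0.093 -0.001 0.002
-1.6 -18.8 17.0 0.093 -0.001 0.002
-1.6 -17.2 18.6 0.093 -0.001 0.002
-1.6 -15.4 20.2 0.093 -0.001 0.002
-1.7 -13.4 21.5 0.093 -0.001 0.002
-1.7 -11.4 22.7 0.093 -0.001 0.002
-1.7 -9.2 23.6 0.093 -0.001 0.002
-1.7 -7.0 24.4 0.093 -0.001 0.002
```

```bash
python3 -m creep '-3 -20 15 .093 -.001 .002 49.5; -3 -19 17 .093 -.001 .002 49.5; -3 -17 18 .093 -.001 .002 49.5; -3 -15 19 .093 -.001 .002 49.5; -3 -13 20 .093 -.001 .002 49.5; -2 -11 20 .093 -.001 .002 49.5; -2 -8 16 .093 -.001 .002 49.5; 0 0 0 0 0 0 49.5'; python3 -c "
from h import *
plan([.4074,-.2474,.105],-95.3,n=2)"
```

```text
time_s: 15.85
position: [0.4024, -0.2165, 0.1098]
tcp_rot: [[-0.018, 0.999, -0.039], [0.005, -0.039, -0.999], [-1.0, -0.018, -0.004]]
contact_force: [0.2, 0.1, -1.2]
width: 0.0497
now [ 402.4 -216.5  109.8] rotvec tot [ 0.0537 -0.0036  0.0179]  shift in current axes [ 4.5  6.2 30.7] in final axes [ 4.8  7.8 30.3]
2.3 3.1 15.4 0.027 -0.002 0.009
2.3 3.5 15.3 0.027 -0.002 0.009
```

```bash
python3 -m creep '0 3 15 .027 -.002 .009 49.5; 0 3 14 .027 -.002 .009 49.5; 0 0 0 0 0 0 49.5; 0 0 0 0 0 0 49.5'; python3 -c "
from h import *
plan([.4074,-.2474,.0735],-95.3,n=1)
c=cam('side','s11');c=cam('top','t11')"
```

```text
time_s: 16.18
position: [0.4056, -0.2456, 0.1051]
tcp_rot: [[-0.004, 0.996, -0.092], [0.004, -0.092, -0.996], [-1.0, -0.004, -0.004]]
contact_force: [-0.0, 0.2, -0.6]
width: 0.0496
now [ 405.6 -245.6  105.1] rotvec tot [-0.     -0.0038  0.0043]  shift in current axes [31.5  2.1  1.8] in final axes [31.6  2.   1.6]
31.5 2.1 1.8 -0.000 -0.004 0.004
```

View pics/s11.png

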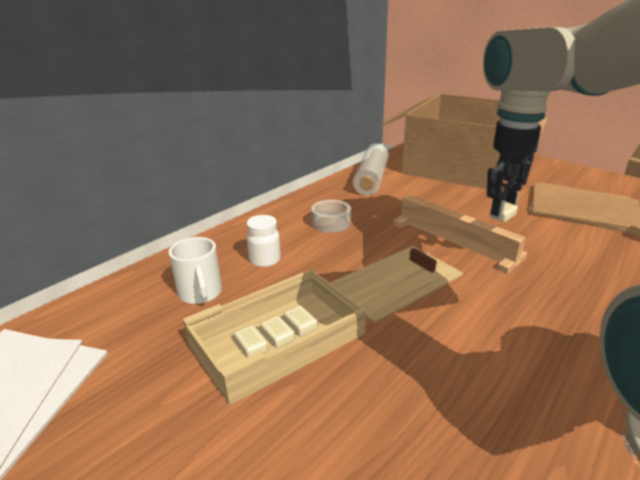

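View pics/t11.png

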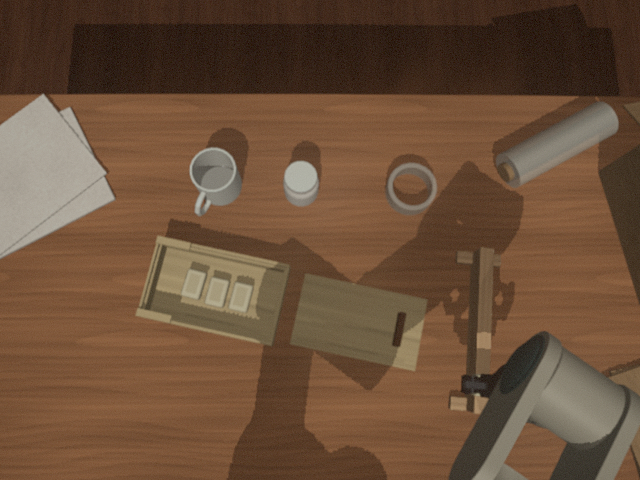

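The soap (505,212) is still held over the near end of the rail, and the lid lies flat at (390,285). I'll lower the soap.

```bash
python3 -m creep '10 1 1 0 -.004 .004 49.5; 10 1 1 0 0 0 49.5; 0 0 0 0 0 0 49.5; 0 0 0 0 0 0 49.5'; python3 -c "
from h import *
plan([.4074,-.2474,.0735],-95.3,n=1)"
```

```text
time_s: 16.62
position: [0.4083, -0.2451, 0.0842]
tcp_rot: [[-0.0, 0.996, -0.087], [0.0, -0.087, -0.996], [-1.0, -0.0, -0.0]]
contact_force: [0.5, -0.8, -0.2]
width: 0.0493
now [ 408.3 -245.1   84.2] rotvec tot [ 0.0058 -0.0002  0.0003]  shift in current axes [10.7 -0.7  2.3] in final axes [10.7 -0.7  2.4]
10.7 -0.7 2.3 0.006 -0.000 0.000
```

```bash
python3 -m creep '5 0 2 0 0 0 49.5; 4 0 0 0 0 0 49.5; 0 0 0 0 0 0 49.5; 0 0 0 0 0 0 49.5'; python3 -m creep '1 0 0 0 0 0 49.5; 0 0 0 0 0 0 49.5; 0 0 0 0 0 0 49.5';python3 -c "
from h import *
plan([.4074,-.2474,.0735],-95.3,n=1)
c=cam('side'); cv2.imwrite('pics/s12.png',cv2.resize(c['frame'][130:310,390:570],None,fx=3.2,fy=3.2)[:,:,::-1])"
```

```text
time_s: 16.95
position: [0.4084, -0.2468, 0.0749]
tcp_rot: [[-0.0, 0.996, -0.085], [0.0, -0.085, -0.996], [-1.0, -0.0, -0.0]]
contact_force: [1.0, -0.4, -1.0]
width: 0.0498
time_s: 17.2
position: [0.4086, -0.2469, 0.0742]
tcp_rot: [[0.0, 0.996, -0.085], [-0.0, -0.085, -0.996], [-1.0, 0.0, 0.0]]
contact_force: [-0.1, 0.0, -0.7]
width: 0.0496
now [ 408.6 -246.9   74.2] rotvec tot [ 0.0072  0.     -0.0005]  shift in current axes [ 0.7 -1.2  0.6] in final axes [ 0.7 -1.1  0.6]
0.7 -1.2 0.6 0.007 0.000 -0.000
```

View pics/s12.png

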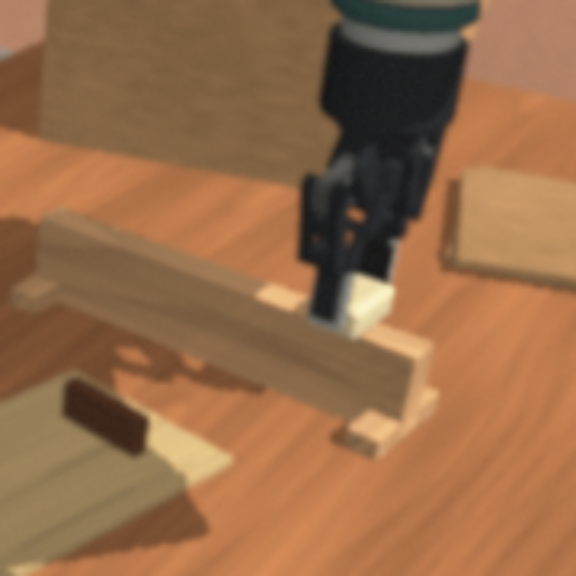

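The soap sits on or just over the rail at (365,310). I'll lower it a touch more and release slowly.

```bash
python3 -m creep '1 -1 0 0 0 0 49.5; 0.5 0 0 0 0 0 49.5; 0 0 0 0 0 0 49.5'; python3 -m creep '0 0 0 0 0 0 50.5; 0 0 0 0 0 0 52; 0 0 0 0 0 0 55; 0 0 0 0 0 0 60; 0 0 0 0 0 0 64; -10 0 0 0 0 0 64; -20 0 0 0 0 0 64; -25 0 0 0 0 0 64'
```

```text
time_s: 17.5
position: [0.4076, -0.247, 0.0729]
tcp_rot: [[0.001, 0.996, -0.085], [-0.0, -0.085, -0.996], [-1.0, 0.001, 0.0]]
contact_force: [1.0, -0.2, -1.1]
width: 0.0495
time_s: 18.17
position: [0.4051, -0.2452, 0.1255]
tcp_rot: [[-0.008, 0.996, -0.085], [0.006, -0.085, -0.996], [-1.0, -0.008, -0.005]]
contact_force: [0.7, 1.1, 0.7]
width: 0.0637
```

```bash
python3 -m creep '-10 0 0 0 0 0 64;0 0 0 0 0 0 64'; python3 -c "
from h import *
c=cam('side'); cv2.imwrite('pics/s13.png',cv2.resize(c['frame'][130:310,390:570],None,fx=3.2,fy=3.2)[:,:,::-1])
plan([.556,.1594,.11],-13.0,n=16)"
```

```text
time_s: 18.33
position: [0.4071, -0.2466, 0.1419]
tcp_rot: [[-0.0, 0.996, -0.085], [0.0, -0.085, -0.996], [-1.0, -0.0, -0.0]]
contact_force: [1.0, -0.0, -0.5]
width: 0.064
now [ 407.  -246.6  141.1] rotvec tot [-1.4292e+00 -1.0000e-03  1.0000e-04]  shift in current axes [  31.3  113.9 -417.2] in final axes [ 31.1 429.1  53.8]
2.0 7.1 -26.1 -0.089 -0.000 0.000
2.0 9.4 -25.3 -0.089 -0.000 0.000
2.0 11.6 -24.4 -0.089 -0.000 0.000
2.0 13.8 -23.3 -0.089 -0.000 0.000
2.0 15.8 -21.9 -0.089 -0.000 0.000
2.0 17.7 -20.4 -0.089 -0.000 0.000
1.9 19.4 -18.8 -0.089 -0.000 0.000
1.9 21.0 -17.0 -0.089 -0.000 0.000
1.9 22.5 -15.0 -0.089 -0.000 0.000
1.9 23.7 -13.0 -0.089 -0.000 0.000
1.9 24.8 -10.8 -0.089 -0.000 0.000
1.9 25.6 -8.5 -0.089 -0.000 0.000
1.9 26.3 -6.2 -0.089 -0.000 0.000
1.9 26.8 -3.9 -0.089 -0.000 0.000
1.9 27.0 -1.5 -0.089 -0.000 0.000
1.9 27.0 1.0 -0.089 -0.000 0.000
```

View pics/s13.png

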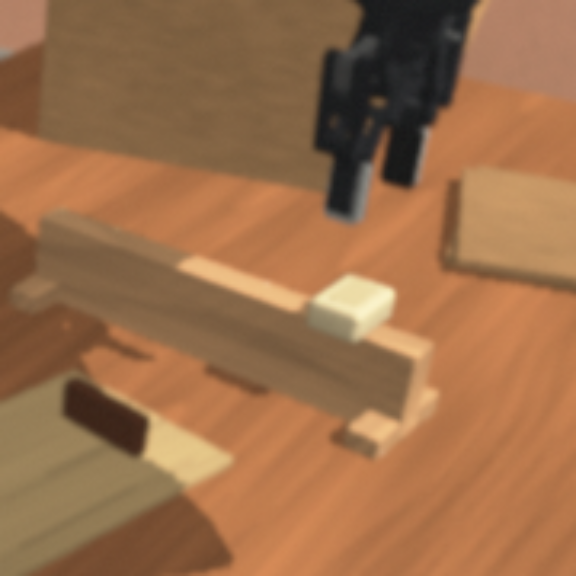

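The first bar rests flat and crosswise on the rail at (350,305). I'll go back for the next bar.

```bash
python3 -m creep '-2 7 -26 -.089 0 0 64; 0 9 -25 -.089 0 0 64; 0 12 -24 -.089 0 0 64; 0 14 -23 -.089 0 0 64; 0 16 -22 -.089 0 0 64; 0 18 -20 -.089 0 0 64; 0 19 -19 -.089 0 0 64; 0 21 -17 -.089 0 0 64'; python3 -m creep '0 22 -15 -.089 0 0 64; 0 24 -13 -.089 0 0 64; 0 25 -11 -.089 0 0 64; 0 26 -8 -.089 0 0 64; 0 26 -6 -.089 0 0 64; 0 27 -4 -.089 0 0 64; 0 20 -2 -.089 0 0 64; 0 0 0 0 0 0 64'; python3 -c "
from h import *
plan([.556,.1594,.08],-13.0,n=3)"
```

```text
time_s: 19.05
position: [0.4784, -0.0391, 0.1339]
tcp_rot: [[-0.011, 0.797, 0.604], [0.002, 0.604, -0.797], [-1.0, -0.007, -0.009]]
contact_force: [0.3, -0.2, 0.3]
width: 0.064
time_s: 19.72
position: [0.533, 0.1477, 0.1208]
tcp_rot: [[-0.026, 0.256, 0.966], [0.002, 0.967, -0.256], [-1.0, -0.005, -0.026]]
contact_force: [-0.4, 1.0, -0.7]
width: 0.0638
now [533.  147.7 120.8] rotvec tot [-0.0317 -0.0262  0.0042]  shift in current axes [40.2 17.4 20.3] in final axes [40.8 16.6 19.8]
13.4 5.8 6.8 -0.011 -0.009 0.001
13.5 5.7 6.7 -0.011 -0.009 0.001
13.5 5.6 6.7 -0.011 -0.009 0.001
```

```bash
python3 -m creep '13 6 7 -.011 -.009 .001 64; 13 6 7 -.011 -.009 .001 64; 13 5 7 -.011 -.009 .001 64; 0 0 0 0 0 0 64; 0 0 0 0 0 0 64'; python3 -c "
from h import *
plan([.556,.1594,.04],-13.0,n=2)"
```

```text
time_s: 20.13
position: [0.5548, 0.1587, 0.0741]
tcp_rot: [[-0.006, 0.226, 0.974], [-0.004, 0.974, -0.226], [-1.0, -0.006, -0.005]]
contact_force: [-0.3, 0.5, 0.5]
width: 0.0641
now [554.8 158.7  74.1] rotvec tot [-0.0006 -0.0053  0.0056]  shift in current axes [34.1  1.2  1.2] in final axes [34.1  1.   1. ]
17.0 0.6 0.6 -0.000 -0.003 0.003
17.1 0.5 0.5 -0.000 -0.003 0.003
```

```bash
python3 -m creep '15 1 1 0 -.003 .003 62; 15 1 0 0 -.002 .003 62; 0 0 0 0 0 0 60; 0 0 0 0 0 0 60'; python3 -c "
from h import *
plan([.556,.1594,.0184],-13.0,n=2)
c=cam('side'); cv2.imwrite('pics/s14.png',cv2.resize(c['frame'][200:400,180:400],None,fx=3,fy=3)[:,:,::-1])"
```

```text
time_s: 20.47
position: [0.5553, 0.1581, 0.0447]
tcp_rot: [[-0.001, 0.231, 0.973], [0.0, 0.973, -0.231], [-1.0, -0.0, -0.001]]
contact_force: [0.4, 0.4, 1.3]
width: 0.06
now [555.3 158.1  44.7] rotvec tot [-0.0063 -0.001   0.    ]  shift in current axes [26.3  1.5  0.4] in final axes [26.3  1.5  0.4]
13.1 0.7 0.2 -0.003 -0.000 0.000
13.1 0.7 0.2 -0.003 -0.000 0.000
```

View pics/s14.png

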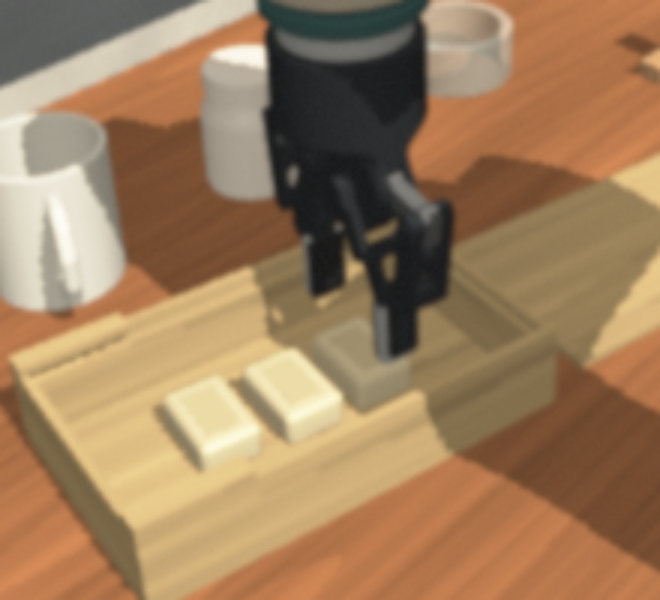

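The fingers at (322,285) and (395,350) straddle the third bar at (362,360), so I'm going down.

```bash
python3 -m creep '9 1 0 -.003 0 0 60; 9 0 0 0 0 0 60; 0 0 0 0 0 0 60; 0 0 0 0 0 0 60'; python3 -c "
from h import *
plan([.556,.1594,.0184],-13.0,n=1)"
```

```text
time_s: 20.85
position: [0.5567, 0.1588, 0.0282]
tcp_rot: [[0.003, 0.229, 0.973], [0.001, 0.973, -0.229], [-1.0, 0.002, 0.003]]
contact_force: [0.7, 0.6, 0.8]
width: 0.0599
now [556.7 158.8  28.2] rotvec tot [-0.0041  0.0028 -0.0016]  shift in current axes [ 9.8  0.4 -0.8] in final axes [ 9.8  0.4 -0.8]
9.8 0.4 -0.8 -0.004 0.003 -0.002
```

```bash
python3 -m creep '5 0 -1 -.004 .003 -.002 60; 4 0 0 0 0 0 60; 1 0 0 0 0 0 58; 0 0 0 0 0 0 56; 0 0 0 0 0 0 54; 0 0 0 0 0 0 52; 0 0 0 0 0 0 51; 0 0 0 0 0 0 51';  python3 -m creep '0 0 0 0 0 0 50.5; 0 0 0 0 0 0 50; 0 0 0 0 0 0 49.8; 0 0 0 0 0 0 49.6;0 0 0 0 0 0 49.6; 0 0 0 0 0 0 49.6'| grep -E "width|force"; python3 -m creep '-4 0 0 0 0 0 49.6; -6 0 0 0 0 0 49.5; -10 0 0 0 0 0 49.5; -10 0 0 0 0 0 49.5; 0 0 0 0 0 0 49.5'; python3 -c "
from h import *
c=cam('side'); cv2.imwrite('pics/s15.png',cv2.resize(c['frame'][200:400,180:400],None,fx=3,fy=3)[:,:,::-1])"
```

```text
time_s: 21.52
position: [0.5559, 0.1593, 0.0177]
tcp_rot: [[-0.0, 0.225, 0.974], [-0.0, 0.974, -0.225], [-1.0, -0.0, -0.0]]
contact_force: [-0.6, 1.3, -0.6]
width: 0.0508
contact_force: [-0.4, -0.9, -0.1]
width: 0.0497
time_s: 22.43
position: [0.5561, 0.1593, 0.0511]
tcp_rot: [[0.0, 0.225, 0.974], [-0.0, 0.974, -0.225], [-1.0, -0.0, 0.0]]
contact_force: [-0.2, -0.4, 0.7]
width: 0.0495
```

View pics/s15.png

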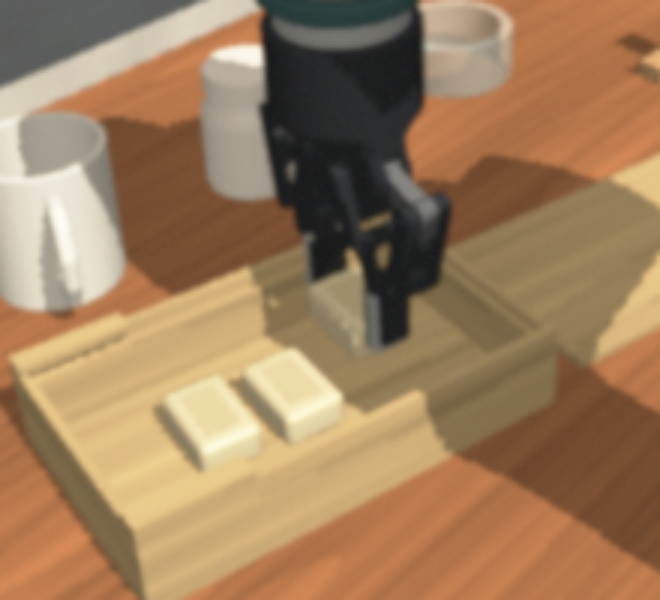

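The second bar is in the grip at (345,310). I'll carry it over.

```bash
python3 -m creep '-20 0 0 0 0 0 49.5; -20 0 0 0 0 0 49.5; -20 0 0 0 0 0 49.5; 0 0 0 0 0 0 49.5'|grep -E 'pos|wid'; python3 - <<'E'
from h import *
plan([.4671,-.2529,.115],-95.3,n=17)
E
```

```text
position: [0.5548, 0.159, 0.1116]
width: 0.0496
now [554.8 159.  111.6] rotvec tot [ 1.4368e+00 -1.0000e-03  3.5000e-03]  shift in current axes [  -2.7 -421.1    7. ] in final axes [ -3.4 -49.3 418.3]
-0.2 -24.8 0.4 0.085 -0.000 0.000
-0.2 -24.6 2.5 0.085 -0.000 0.000
-0.2 -24.3 4.6 0.085 -0.000 0.000
-0.2 -23.9 6.6 0.085 -0.000 0.000
-0.2 -23.2 8.6 0.085 -0.000 0.000
-0.2 -22.4 10.5 0.085 -0.000 0.000
-0.2 -21.5 12.4 0.085 -0.000 0.000
-0.2 -20.3 14.2 0.085 -0.000 0.000
-0.2 -19.1 15.8 0.085 -0.000 0.000
-0.2 -17.7 17.4 0.085 -0.000 0.000
-0.2 -16.1 18.8 0.085 -0.000 0.000
-0.2 -14.5 20.1 0.085 -0.000 0.000
-0.2 -12.7 21.3 0.085 -0.000 0.000
-0.2 -10.9 22.2 0.085 -0.000 0.000
-0.2 -9.0 23.1 0.085 -0.000 0.000
-0.2 -7.0 23.8 0.085 -0.000 0.000
-0.2 -5.0 24.3 0.085 -0.000 0.000
```

```bash
python3 -m creep '-2 -14 0 .05 0 0 49.5; -2 -25 1 .086 0 0 49.5; -2 -25 3 .086 0 0 49.5; -2 -24 5 .086 0 0 49.5; -2 -24 7 .086 0 0 49.5; -2 -23 9 .086 0 0 49.5; -2 -22 11 .086 0 0 49.5; -2 -21 13 .086 0 0 49.5'; python3 -m creep '-3 -20 15 .086 0 0 49.5; -3 -19 16 .086 0 0 49.5; -3 -17 18 .086 0 0 49.5; -3 -15 19 .086 0 0 49.5; -2 -14 20 .086 0 0 49.5; -2 -12 21 .086 0 0 49.5; -2 -9 15 .086 0 0 49.5; 0 0 0 .04 0 0 49.5'; python3 -c "
from h import *
plan([.4671,-.2529,.105],-95.3,n=3)"
```

```text
time_s: 23.48
position: [0.5049, -0.0255, 0.1223]
tcp_rot: [[-0.007, 0.782, 0.623], [0.001, 0.623, -0.782], [-1.0, -0.005, -0.005]]
contact_force: [0.4, -0.3, -0.6]
width: 0.0494
time_s: 24.15
position: [0.4503, -0.1937, 0.134]
tcp_rot: [[-0.014, 1.0, -0.01], [0.001, -0.01, -1.0], [-1.0, -0.014, -0.001]]
contact_force: [0.4, -1.3, -0.9]
width: 0.0497
now [ 450.3 -193.7  134. ] rotvec tot [ 0.0829 -0.0008  0.0139]  shift in current axes [28.7 17.8 59.1] in final axes [29.  22.2 57.4]
9.6 5.9 19.7 0.028 -0.000 0.005
9.6 6.4 19.5 0.028 -0.000 0.005
9.6 6.9 19.3 0.028 -0.000 0.005
```

```bash
python3 -m creep '3 6 20 .028 0 .005 49.5; 3 6 20 .028 0 .005 49.5; 10 7 16 .028 0 .005 49.5; 4 0 0 0 0 0 49.5; 0 0 0 0 0 0 49.5'; python3 -c "
from h import *
plan([.4671,-.2529,.0723],-95.3,n=3)"
```

```text
time_s: 24.57
position: [0.4655, -0.2535, 0.109]
tcp_rot: [[-0.001, 0.995, -0.103], [0.003, -0.103, -0.995], [-1.0, -0.001, -0.002]]
contact_force: [-0.3, 0.5, 0.2]
width: 0.0498
now [ 465.5 -253.5  109. ] rotvec tot [-0.0105 -0.0025  0.001 ]  shift in current axes [36.7  1.6 -0.6] in final axes [36.7  1.5 -0.7]
12.2 0.5 -0.2 -0.004 -0.001 0.000
12.2 0.5 -0.2 -0.004 -0.001 0.000
12.2 0.5 -0.2 -0.004 -0.001 0.000
```

```bash
python3 -m creep '10 1 0 -.004 -.001 0 49.5; 10 0 -1 -.004 -.001 0 49.5; 6 0 0 0 0 0 49.5; 0 0 0 0 0 0 49.5; 0 0 0 0 0 0 49.5'; python3 -c "
from h import *
plan([.4671,-.2529,.0723],-95.3,n=1)"
```

```text
time_s: 24.98
position: [0.4657, -0.2493, 0.0787]
tcp_rot: [[-0.004, 0.996, -0.09], [0.003, -0.09, -0.996], [-1.0, -0.004, -0.002]]
contact_force: [-0.1, 1.0, 0.5]
width: 0.0497
now [ 465.7 -249.3   78.7] rotvec tot [ 0.0025 -0.0022  0.0041]  shift in current axes [6.4 1.8 3.5] in final axes [6.4 1.8 3.5]
6.4 1.8 3.5 0.003 -0.002 0.004
```

```bash
python3 -m creep '3 1.5 3 0 -.002 .004 49.5; 2 0 0 0 0 0 49.5; 0 0 0 0 0 0 49.5; 0 0 0 0 0 0 49.5'; python3 -c "
from h import *
plan([.4671,-.2529,.0720],-95.3,n=1)
c=cam('side'); cv2.imwrite('pics/s16.png',cv2.resize(c['frame'][130:310,390:570],None,fx=3.2,fy=3.2)[:,:,::-1])"
```

```text
time_s: 25.32
position: [0.4675, -0.2522, 0.0741]
tcp_rot: [[0.002, 0.996, -0.089], [-0.001, -0.089, -0.996], [-1.0, 0.002, 0.001]]
contact_force: [-0.1, 0.2, -0.6]
width: 0.0498
now [ 467.5 -252.2   74.1] rotvec tot [ 0.0038  0.0006 -0.0017]  shift in current axes [ 2.1 -0.4  0.7] in final axes [ 2.1 -0.4  0.7]
2.1 -0.4 0.7 0.004 0.001 -0.002
```

View pics/s16.png

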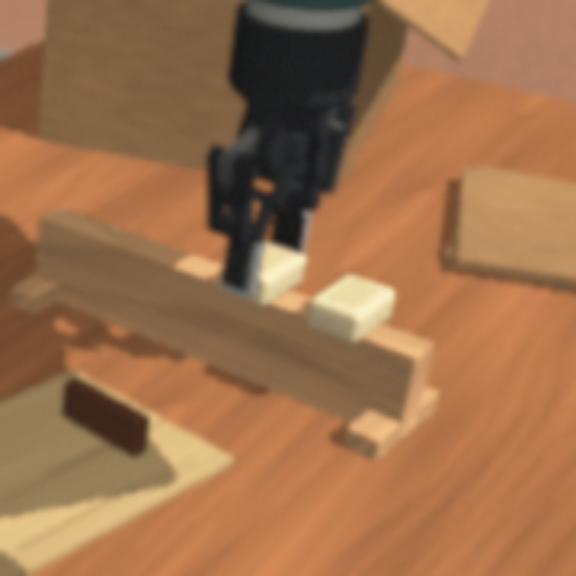

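The second bar (275,270) is held just over the rail beside the first at (350,305). I'll settle it and release.

```bash
python3 -m creep '1 0 0.5 0 0 0 49.5; 1 0 0 0 0 0 49.5; 0 0 0 0 0 0 49.5; 0 0 0 0 0 0 49.5'; python3 -m creep '0 0 0 0 0 0 50.5; 0 0 0 0 0 0 52; 0 0 0 0 0 0 55; 0 0 0 0 0 0 60; 0 0 0 0 0 0 64; -10 0 0 0 0 0 64; -20 0 0 0 0 0 64; -25 0 0 0 0 0 64'; python3 -m creep '-15 0 0 0 0 0 64; 0 0 0 0 0 0 64'; python3 - <<'E'
from h import *
c=cam('side'); cv2.imwrite('pics/s17.png',cv2.resize(c['frame'][130:400,180:570],None,fx=2,fy=2)[:,:,::-1])
c=cam("top"); P=cloud(c); Q=P[225:360,120:310]; z=Q[...,2]
cen=np.array([.5643,.2037]); a=np.radians(77.8); xb=np.array([np.cos(a),np.sin(a)]); yb=np.array([-xb[1],xb[0]])
X=(Q[...,:2]-cen)@xb; Y=(Q[...,:2]-cen)@yb
m=((abs(X)<.107)&(abs(Y)<.057)&(z>.018)&(z<.034)).astype(np.uint8)
m=cv2.erode(m,np.ones((3,3))); n,l,st,_=cv2.connectedComponentsWithStats(m,connectivity=4)
for i in range(1,n):
    if st[i,4]>40: print(st[i,4],np.round(rect(Q[l==i]),1))
plan([.5644,.2016,.12],-13.0,n=17)
E
```

```text
time_s: 25.7
position: [0.4678, -0.2531, 0.0727]
tcp_rot: [[0.003, 0.996, -0.089], [-0.002, -0.089, -0.996], [-1.0, 0.003, 0.001]]
contact_force: [-0.3, 0.2, -0.9]
width: 0.0497
time_s: 26.37
position: [0.4651, -0.2514, 0.1249]
tcp_rot: [[-0.006, 0.996, -0.089], [0.004, -0.089, -0.996], [-1.0, -0.007, -0.004]]
contact_force: [0.7, -0.1, 0.6]
width: 0.0641
time_s: 26.53
position: [0.467, -0.2526, 0.1471]
tcp_rot: [[0.001, 0.996, -0.089], [-0.0, -0.089, -0.996], [-1.0, 0.001, 0.0]]
contact_force: [0.7, 0.5, -0.4]
width: 0.0642
437 [578.7 243.6  45.5  31.2 -15.2]
435 [564.5 201.6  46.   30.5 -14.3]
now [ 466.2 -252.1  144. ] rotvec tot [-1.4329e+00 -2.7000e-03  8.0000e-04]  shift in current axes [  24.5   57.6 -460.6] in final axes [ 24.  464.1  -6.3]
1.4 3.4 -27.1 -0.084 -0.000 0.000
1.4 5.7 -26.7 -0.084 -0.000 0.000
1.4 7.9 -26.1 -0.084 -0.000 0.000
1.4 10.1 -25.4 -0.084 -0.000 0.000
1.4 12.2 -24.4 -0.084 -0.000 0.000
1.4 14.2 -23.3 -0.084 -0.000 0.000
1.4 16.1 -22.1 -0.084 -0.000 0.000
1.4 17.9 -20.6 -0.084 -0.000 0.000
1.4 19.6 -19.0 -0.084 -0.000 0.000
1.4 21.1 -17.3 -0.084 -0.000 0.000
1.4 22.5 -15.5 -0.084 -0.000 0.000
1.4 23.7 -13.6 -0.084 -0.000 0.000
1.4 24.8 -11.5 -0.084 -0.000 0.000
1.4 25.6 -9.4 -0.084 -0.000 0.000
1.4 26.3 -7.2 -0.084 -0.000 0.000
1.4 26.9 -4.9 -0.084 -0.000 0.000
1.4 27.2 -2.7 -0.084 -0.000 0.000
```

View pics/s17.png

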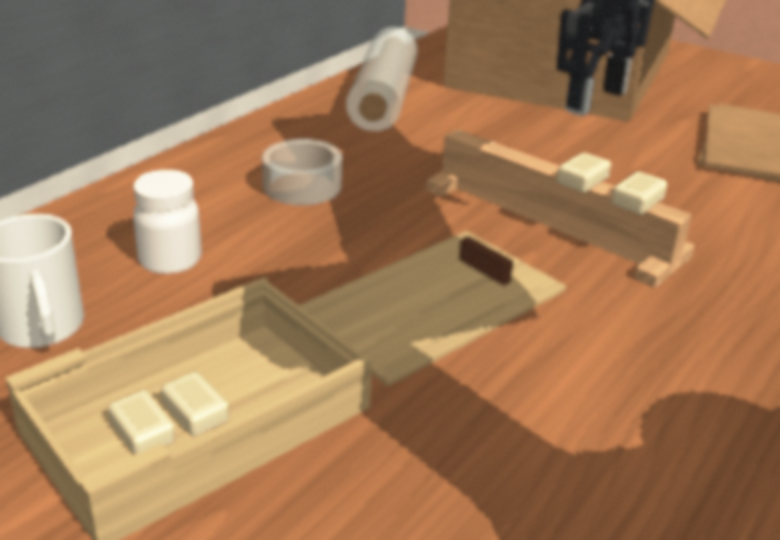

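Two bars stand on the rail at (585,170) and (640,190), and two remain in the box. Next is the bar at (564.5, 201.6) mm.

```bash
python3 -m creep '-1 3 -27 -.085 0 0 64; 0 6 -27 -.085 0 0 64; 0 8 -26 -.085 0 0 64; 0 10 -25 -.085 0 0 64; 0 12 -24 -.085 0 0 64; 0 14 -23 -.085 0 0 64; 0 16 -22 -.085 0 0 64; 0 18 -21 -.085 0 0 64'; python3 -m creep '0 20 -19 -.085 0 0 64; 0 21 -17 -.085 0 0 64; 0 22 -15 -.085 0 0 64; 0 24 -13 -.085 0 0 64; 0 25 -11 -.085 0 0 64; 0 26 -9 -.085 0 0 64; 0 26 -7 -.085 0 0 64; 0 15 -2 -.085 0 0 64'; python3 -c "
from h import *
plan([.5644,.2016,.09],-14.0,n=3)"
```

```text
time_s: 27.3
position: [0.5054, -0.0336, 0.1333]
tcp_rot: [[-0.019, 0.819, 0.574], [0.006, 0.574, -0.819], [-1.0, -0.013, -0.015]]
contact_force: [-0.2, -0.4, -0.1]
width: 0.0635
time_s: 27.97
position: [0.5376, 0.1804, 0.1195]
tcp_rot: [[-0.04, 0.24, 0.97], [0.004, 0.971, -0.24], [-0.999, -0.006, -0.04]]
contact_force: [-0.5, 0.5, -0.6]
width: 0.0641
now [537.6 180.4 119.5] rotvec tot [ 0.0017 -0.0397  0.006 ]  shift in current axes [28.5 27.2 22.1] in final axes [29.5 27.  20.9]
9.5 9.1 7.4 0.001 -0.013 0.002
9.6 9.0 7.2 0.001 -0.013 0.002
9.7 9.0 7.1 0.001 -0.013 0.002
```

```bash
python3 -m creep '10 9 7 0 -.013 .002 62; 10 9 7 0 -.013 .002 62; 10 9 7 0 -.013 .002 62; 0 0 0 0 0 0 60; 0 0 0 0 0 0 60'; python3 -c "
from h import *
plan([.5644,.2016,.04],-14.0,n=2)"
```

```text
time_s: 28.38
position: [0.5603, 0.2065, 0.0793]
tcp_rot: [[-0.011, 0.229, 0.973], [-0.002, 0.973, -0.229], [-1.0, -0.005, -0.01]]
contact_force: [-1.3, 0.6, 0.4]
width: 0.0598
now [560.3 206.5  79.3] rotvec tot [ 0.0135 -0.0102  0.005 ]  shift in current axes [39.2 -3.7  5.5] in final axes [39.3 -3.8  5.2]
19.6 -1.8 2.8 0.007 -0.005 0.002
19.6 -1.9 2.7 0.007 -0.005 0.002
```

```bash
python3 -m creep '18 -2 3 .007 -.005 .002 60; 18 -2 3 .007 -.005 .002 60; 0 0 0 0 0 0 60; 0 0 0 0 0 0 60'; python3 -c "
from h import *
plan([.5644,.2016,.018],-14.0,n=2)
c=cam('side'); cv2.imwrite('pics/s18.png',cv2.resize(c['frame'][200:400,180:400],None,fx=3,fy=3)[:,:,::-1])"
```

```text
time_s: 28.72
position: [0.5634, 0.1993, 0.0422]
tcp_rot: [[-0.004, 0.244, 0.97], [-0.002, 0.97, -0.244], [-1.0, -0.002, -0.003]]
contact_force: [-0.5, -0.1, -0.6]
width: 0.0598
now [563.4 199.3  42.2] rotvec tot [-0.0019 -0.003   0.0024]  shift in current axes [24.2  2.5  0.5] in final axes [24.2  2.4  0.4]
12.1 1.2 0.2 -0.001 -0.002 0.001
12.1 1.2 0.2 -0.001 -0.002 0.001
```

View pics/s18.png

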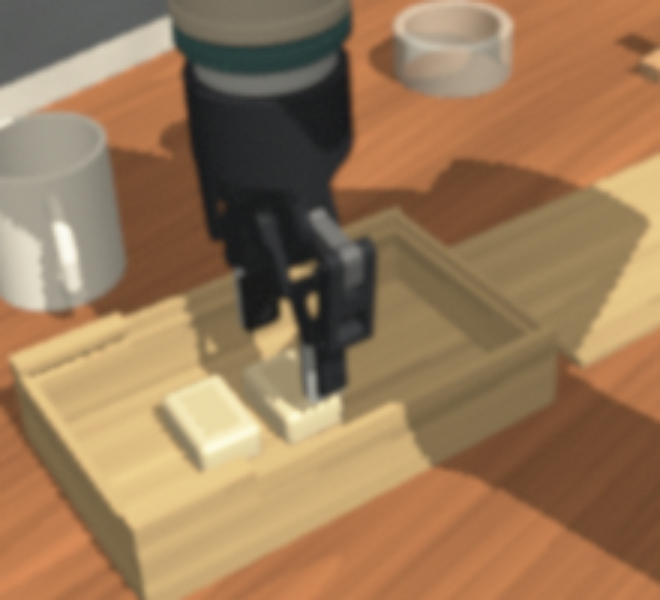

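The fingers straddle the bar at (290,395). I'll lower and grip as before.

```bash
python3 -m creep '8 2 0 0 -.003 .002 60; 8 0 0 0 0 0 60; 0 0 0 0 0 0 60; 0 0 0 0 0 0 60'; python3 -c "
from h import *
plan([.5644,.2016,.018],-14.0,n=1)"
```

```text
time_s: 29.1
position: [0.5649, 0.2016, 0.0281]
tcp_rot: [[0.004, 0.244, 0.97], [0.001, 0.97, -0.244], [-1.0, 0.002, 0.004]]
contact_force: [0.3, 0.6, 0.4]
width: 0.0599
now [564.9 201.6  28.1] rotvec tot [-0.002   0.0035 -0.0019]  shift in current axes [10.1 -0.1 -0.6] in final axes [10.1 -0.1 -0.5]
10.1 -0.1 -0.6 -0.002 0.004 -0.002
```

```bash
python3 -m creep '5 0 -1 -.002 .003 -.002 60; 4 0 0 0 0 0 60; 1 0 0 0 0 0 58; 0 0 0 0 0 0 56; 0 0 0 0 0 0 54; 0 0 0 0 0 0 52; 0 0 0 0 0 0 51; 0 0 0 0 0 0 51';  python3 -m creep '0 0 0 0 0 0 50.5; 0 0 0 0 0 0 50; 0 0 0 0 0 0 49.8; 0 0 0 0 0 0 49.6;0 0 0 0 0 0 49.6; 0 0 0 0 0 0 49.6'| grep -E "width|force"; python3 -m creep '-4 0 0 0 0 0 49.6; -6 0 0 0 0 0 49.5; -10 0 0 0 0 0 49.5; -10 0 0 0 0 0 49.5; 0 0 0 0 0 0 49.5'; python3 -c "
from h import *
c=cam('side'); cv2.imwrite('pics/s19.png',cv2.resize(c['frame'][200:400,180:400],None,fx=3,fy=3)[:,:,::-1])"
```

```text
time_s: 29.77
position: [0.5643, 0.2023, 0.0181]
tcp_rot: [[0.001, 0.241, 0.97], [0.0, 0.97, -0.241], [-1.0, 0.0, 0.001]]
contact_force: [0.3, -0.7, 0.1]
width: 0.0506
contact_force: [-0.5, 0.1, -0.4]
width: 0.05
time_s: 30.68
position: [0.5644, 0.2022, 0.0515]
tcp_rot: [[0.002, 0.241, 0.97], [0.0, 0.97, -0.241], [-1.0, 0.0, 0.001]]
contact_force: [0.4, -0.2, 0.1]
width: 0.0494
```

View pics/s19.png

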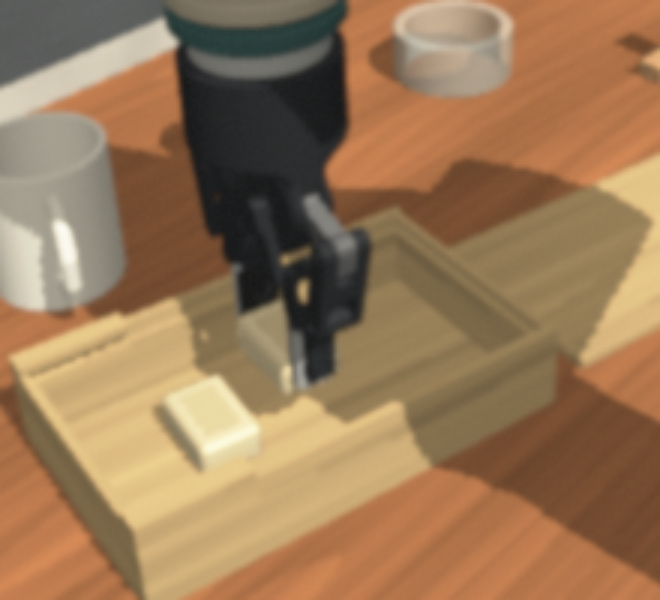

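The third bar is lifted, visible at (265,345). I'll carry it to +30 mm on the rail, which is (0.5269, -0.2585).

```bash
python3 -m creep '-20 0 0 0 0 0 49.5; -20 0 0 0 0 0 49.5; -20 0 0 0 0 0 49.5; 0 0 0 0 0 0 49.5'|grep -E 'pos|wid'; python3 - <<'E'
from h import *
plan([.5269,-.2585,.12],-95.3,n=18)
E
```

```text
position: [0.5631, 0.2018, 0.1117]
width: 0.0497
now [563.1 201.8 111.7] rotvec tot [ 1.4196e+00 -4.0000e-04  2.4000e-03]  shift in current axes [  -7.7 -455.5   76. ] in final axes [ -8.3   6.5 461.7]
-0.4 -25.3 4.2 0.079 -0.000 0.000
-0.4 -24.9 6.2 0.079 -0.000 0.000
-0.4 -24.3 8.1 0.079 -0.000 0.000
-0.4 -23.6 10.0 0.079 -0.000 0.000
-0.4 -22.7 11.9 0.079 -0.000 0.000
-0.4 -21.7 13.6 0.079 -0.000 0.000
-0.4 -20.6 15.3 0.079 -0.000 0.000
-0.5 -19.3 16.9 0.079 -0.000 0.000
-0.5 -17.9 18.3 0.079 -0.000 0.000
-0.5 -16.4 19.7 0.079 -0.000 0.000
-0.5 -14.8 20.9 0.079 -0.000 0.000
-0.5 -13.1 22.0 0.079 -0.000 0.000
-0.5 -11.4 23.0 0.079 -0.000 0.000
-0.5 -9.5 23.8 0.079 -0.000 0.000
-0.5 -7.6 24.5 0.079 -0.000 0.000
-0.5 -5.7 25.0 0.079 -0.000 0.000
-0.5 -3.7 25.4 0.079 -0.000 0.000
-0.5 -1.7 25.6 0.079 -0.000 0.000
```

```bash
python3 -m creep '-2 -14 2 .05 0 0 49.5; -2 -25 4 .08 0 0 49.5; -2 -25 6 .08 0 0 49.5; -2 -24 8 .08 0 0 49.5; -2 -24 10 .08 0 0 49.5; -2 -23 12 .08 0 0 49.5; -2 -22 14 .08 0 0 49.5; -2 -21 15 .08 0 0 49.5'; python3 -m creep '-3 -20 17 .08 0 0 49.5; -3 -18 18 .08 0 0 49.5; -3 -17 20 .08 0 0 49.5; -3 -15 21 .08 0 0 49.5; -2 -14 22 .08 0 0 49.5; -2 -12 23 .08 0 0 49.5; -2 -9 18 .08 0 0 49.5; 0 0 0 .04 0 0 49.5'; python3 -c "
from h import *
plan([.5269,-.2585,.11],-95.3,n=4)"
```

```text
time_s: 31.73
position: [0.5325, 0.0068, 0.1222]
tcp_rot: [[-0.006, 0.765, 0.644], [0.0, 0.644, -0.765], [-1.0, -0.004, -0.004]]
contact_force: [1.0, 0.2, -0.7]
width: 0.0498
time_s: 32.4
position: [0.4928, -0.1777, 0.1336]
tcp_rot: [[-0.013, 0.998, 0.062], [0.001, 0.062, -0.998], [-1.0, -0.013, -0.002]]
contact_force: [-0.6, 0.7, -0.8]
width: 0.0497
now [ 492.8 -177.7  133.6] rotvec tot [ 0.1544 -0.0007  0.0132]  shift in current axes [23.1 29.3 82.8] in final axes [23.6 41.4 77.3]
5.8 7.3 20.7 0.039 -0.000 0.003
5.8 8.1 20.4 0.039 -0.000 0.003
5.8 8.9 20.1 0.039 -0.000 0.003
5.9 9.6 19.7 0.039 -0.000 0.003
```

```bash
python3 -m creep '2 7 21 .039 0 .003 49.5; 2 8 20 .039 0 .003 49.5; 2 9 20 .039 0 .003 49.5; 8 9 16 .035 0 .003 49.5; 2 0 0 0 0 0 49.5; 0 0 0 0 0 0 49.5'; python3 -c "
from h import *
plan([.5269,-.2585,.0725],-95.3,n=3)"
```

```text
time_s: 32.9
position: [0.5245, -0.2592, 0.1108]
tcp_rot: [[-0.005, 0.995, -0.103], [0.003, -0.103, -0.995], [-1.0, -0.005, -0.003]]
contact_force: [0.3, -0.0, -0.4]
width: 0.0499
now [ 524.5 -259.2  110.8] rotvec tot [-0.0107 -0.0029  0.0053]  shift in current axes [38.3  2.5 -0.8] in final axes [38.3  2.3 -0.9]
12.8 0.8 -0.3 -0.004 -0.001 0.002
12.8 0.8 -0.3 -0.004 -0.001 0.002
12.8 0.8 -0.3 -0.004 -0.001 0.002
```

```bash
python3 -m creep '10 1 0 -.005 -.001 .003 49.5; 10 1 0 -.005 -.001 .002 49.5; 8 0 -1 0 0 0 49.5; 0 0 0 0 0 0 49.5; 0 0 0 0 0 0 49.5'; python3 -c "
from h import *
plan([.5269,-.2585,.0725],-95.3,n=1)"
```

```text
time_s: 33.32
position: [0.5254, -0.2551, 0.078]
tcp_rot: [[-0.003, 0.996, -0.088], [0.003, -0.088, -0.996], [-1.0, -0.003, -0.003]]
contact_force: [-0.7, 1.0, 0.2]
width: 0.0498
now [ 525.4 -255.1   78. ] rotvec tot [ 0.0046 -0.0026  0.0029]  shift in current axes [5.5 1.8 3.3] in final axes [5.5 1.8 3.2]
5.5 1.8 3.3 0.005 -0.003 0.003
```

```bash
python3 -m creep '2 1.5 3 0 -.002 .003 49.5; 2 0 0 0 0 0 49.5; 0.5 0 0 0 0 0 49.5; 0 0 0 0 0 0 49.5; 0 0 0 0 0 0 49.5'; python3 -c "
from h import *
plan([.5269,-.2585,.0725],-95.3,n=1)
c=cam('side'); cv2.imwrite('pics/s20.png',cv2.resize(c['frame'][130:310,390:570],None,fx=3.2,fy=3.2)[:,:,::-1])"
```

```text
time_s: 33.73
position: [0.5273, -0.2579, 0.0742]
tcp_rot: [[0.002, 0.996, -0.086], [-0.0, -0.086, -0.996], [-1.0, 0.002, 0.0]]
contact_force: [0.3, -0.2, -0.1]
width: 0.0498
now [ 527.3 -257.9   74.2] rotvec tot [ 0.006   0.0003 -0.0019]  shift in current axes [ 1.6 -0.3  0.6] in final axes [ 1.7 -0.3  0.6]
1.6 -0.3 0.6 0.006 0.000 -0.002
```

View pics/s20.png

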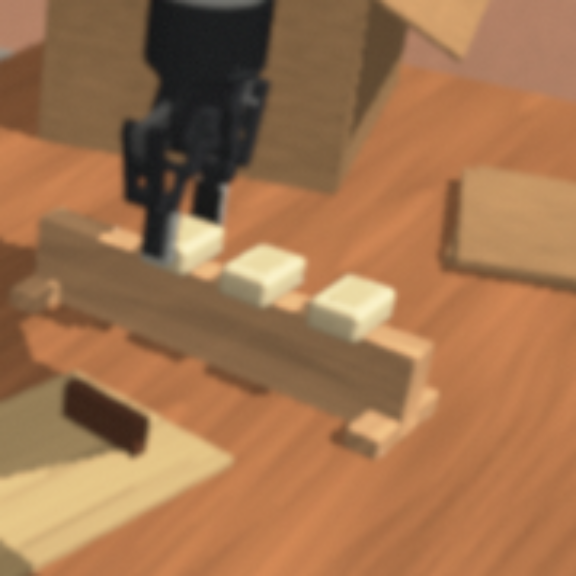

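The third bar (195,240) is in line with the other two. I'll settle it and release.

```bash
python3 -m creep '1 0 0.5 .005 0 0 49.5; 0.8 0 0 0 0 0 49.5; 0 0 0 0 0 0 49.5; 0 0 0 0 0 0 49.5'; python3 -m creep '0 0 0 0 0 0 50.5; 0 0 0 0 0 0 52; 0 0 0 0 0 0 55; 0 0 0 0 0 0 60; 0 0 0 0 0 0 64; -10 0 0 0 0 0 64; -20 0 0 0 0 0 64; -25 0 0 0 0 0 64'; python3 -m creep '-15 0 0 0 0 0 64; 0 0 0 0 0 0 64'; python3 - <<'E'
from h import *
plan([.5788,.2435,.12],-15.0,n=19)
E
```

```text
time_s: 34.12
position: [0.5276, -0.2588, 0.0729]
tcp_rot: [[0.003, 0.996, -0.092], [-0.001, -0.092, -0.996], [-1.0, 0.003, 0.001]]
contact_force: [-0.4, -0.1, -0.0]
width: 0.0494
time_s: 34.78
position: [0.5248, -0.2572, 0.1246]
tcp_rot: [[-0.007, 0.996, -0.092], [0.004, -0.092, -0.996], [-1.0, -0.007, -0.004]]
contact_force: [-0.5, -0.2, -0.1]
width: 0.0639
time_s: 34.95
position: [0.5268, -0.2583, 0.1472]
tcp_rot: [[0.001, 0.996, -0.092], [-0.0, -0.092, -0.996], [-1.0, 0.001, -0.0]]
contact_force: [-0.2, -0.4, 1.0]
width: 0.064
now [ 526.8 -258.3  147.2] rotvec tot [-1.4012e+00  8.0000e-04 -1.1000e-03]  shift in current axes [  27.2    5.6 -504.5] in final axes [ 27.2 498.2 -79.6]
1.4 0.3 -26.6 -0.074 0.000 -0.000
1.4 2.2 -26.5 -0.074 0.000 -0.000
1.4 4.2 -26.2 -0.074 0.000 -0.000
1.4 6.1 -25.8 -0.074 0.000 -0.000
1.4 8.0 -25.3 -0.074 0.000 -0.000
1.4 9.8 -24.7 -0.074 0.000 -0.000
1.4 11.6 -23.9 -0.074 0.000 -0.000
1.4 13.4 -22.9 -0.074 0.000 -0.000
1.4 15.0 -21.9 -0.074 0.000 -0.000
1.4 16.6 -20.7 -0.074 0.000 -0.000
1.4 18.1 -19.5 -0.074 0.000 -0.000
1.4 19.5 -18.1 -0.074 0.000 -0.000
1.4 20.7 -16.6 -0.074 0.000 -0.000
1.4 21.9 -15.0 -0.074 0.000 -0.000
1.4 22.9 -13.4 -0.074 0.000 -0.000
1.4 23.9 -11.6 -0.074 0.000 -0.000
1.4 24.7 -9.8 -0.074 0.000 -0.000
1.4 25.3 -8.0 -0.074 0.000 -0.000
1.4 25.8 -6.1 -0.074 0.000 -0.000
```

```bash
python3 -m creep '-1 0 -30 -.084 0 0 64; 0 2 -30 -.084 0 0 64; 0 4 -30 -.084 0 0 64; 0 6 -29 -.084 0 0 64; 0 8 -29 -.084 0 0 64; 0 11 -28 -.084 0 0 64; 0 13 -27 -.084 0 0 64; 0 15 -26 -.084 0 0 64'; python3 -m creep '0 17 -25 -.084 0 0 64; 0 19 -24 -.084 0 0 64; 0 21 -22 -.084 0 0 64; 0 22 -20 -.084 0 0 64; 0 24 -18 -.084 0 0 64; 0 25 -15 -.084 0 0 64; 0 26 -10 -.084 0 0 64; 0 15 -4 -.084 0 0 64'; python3 -c "
from h import *
plan([.5788,.2435,.10],-15.0,n=3)"
```

```text
time_s: 35.62
position: [0.5363, -0.0149, 0.1473]
tcp_rot: [[0.004, 0.826, 0.564], [-0.003, 0.564, -0.826], [-1.0, 0.001, 0.005]]
contact_force: [0.1, 0.1, 0.4]
width: 0.0641
time_s: 36.28
position: [0.5328, 0.2221, 0.143]
tcp_rot: [[0.0, 0.26, 0.966], [-0.003, 0.966, -0.26], [-1.0, -0.003, 0.001]]
contact_force: [-0.3, -0.2, -0.6]
width: 0.0638
now [532.8 222.1 143. ] rotvec tot [-0.0009  0.0011  0.0029]  shift in current axes [43.  32.7 38.8] in final axes [43.  32.6 38.9]
14.3 10.9 12.9 -0.000 0.000 0.001
14.3 10.9 12.9 -0.000 0.000 0.001
14.3 10.9 13.0 -0.000 0.000 0.001
```

```bash
python3 -m creep '12 11 13 0 0 .001 62; 12 11 13 0 0 .001 62; 12 10 13 0 0 .001 62; 0 0 0 0 0 0 60; 0 0 0 0 0 0 60'; python3 -c "
from h import *
plan([.5788,.2435,.045],-15.0,n=2)
c=cam('side'); cv2.imwrite('pics/s21.png',cv2.resize(c['frame'][180:400,150:400],None,fx=2.6,fy=2.6)[:,:,::-1])"
```

```text
time_s: 36.7
position: [0.5784, 0.2496, 0.1035]
tcp_rot: [[-0.001, 0.247, 0.969], [0.0, 0.969, -0.247], [-1.0, 0.0, -0.001]]
contact_force: [-0.8, -0.9, 1.3]
width: 0.0598
now [578.4 249.6 103.5] rotvec tot [ 0.0121 -0.0006 -0.0002]  shift in current axes [58.5 -5.8  1.9] in final axes [58.5 -5.8  1.9]
29.2 -2.9 1.0 0.006 -0.000 -0.000
29.2 -2.9 1.0 0.006 -0.000 -0.000
```

View pics/s21.png

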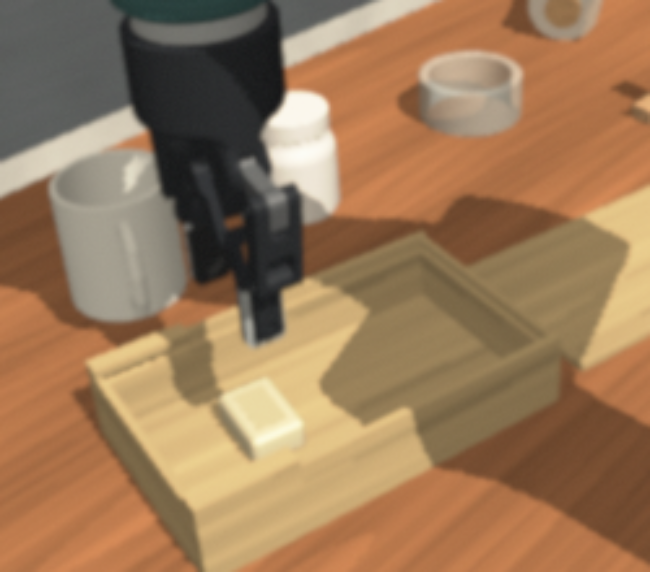

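The last bar is at (262,418) with the gripper above it, and the mug stands well behind. I'm going down.

```bash
python3 -m creep '20 -3 1 .006 0 0 60; 20 -3 1 .006 0 0 60; 14 0 0 0 0 0 60; 0 0 0 0 0 0 60; 0 0 0 0 0 0 60'; python3 -c "
from h import *
plan([.5788,.2435,.018],-15.0,n=2)
c=cam('side'); cv2.imwrite('pics/s22.png',cv2.resize(c['frame'][180:400,150:400],None,fx=2.6,fy=2.6)[:,:,::-1])"
```

```text
time_s: 37.17
position: [0.5781, 0.2417, 0.0524]
tcp_rot: [[0.004, 0.261, 0.965], [0.002, 0.965, -0.261], [-1.0, 0.003, 0.004]]
contact_force: [-0.6, 0.3, 0.5]
width: 0.0599
now [578.1 241.7  52.4] rotvec tot [-0.0019  0.0038 -0.003 ]  shift in current axes [34.4  1.8  0. ] in final axes [34.4  1.9  0.2]
17.2 0.9 0.0 -0.001 0.002 -0.001
17.2 0.9 0.0 -0.001 0.002 -0.001
```

View pics/s22.png

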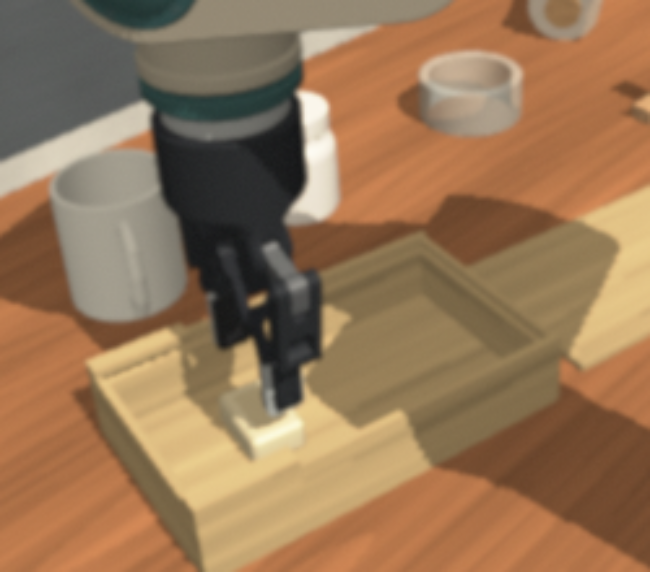

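The fingers straddle the bar at (262,420), so I'll lower further.

```bash
python3 -m creep '12 2 0 0 .003 -.003 60; 12 0 0 0 0 0 60; 0 0 0 0 0 0 60; 0 0 0 0 0 0 60'; python3 -c "
from h import *
plan([.5788,.2435,.018],-15.0,n=1)"
```

```text
time_s: 37.55
position: [0.5803, 0.2444, 0.0305]
tcp_rot: [[0.006, 0.261, 0.965], [0.002, 0.965, -0.261], [-1.0, 0.003, 0.006]]
contact_force: [-0.1, 0.1, 0.7]
width: 0.0599
now [580.3 244.4  30.5] rotvec tot [-0.0018  0.0056 -0.0032]  shift in current axes [12.5 -1.3 -1.2] in final axes [12.5 -1.2 -1.2]
12.5 -1.3 -1.2 -0.002 0.006 -0.003
```

```bash
python3 -m creep '5 -1 -1 0 .005 -.003 60; 5 0 0 0 0 0 60; 2 0 0 0 0 0 60; 0 0 0 0 0 0 60; 0 0 0 0 0 0 60'; python3 -c "
from h import *
plan([.5788,.2435,.018],-15.0,n=1)"
```

```text
time_s: 37.97
position: [0.5791, 0.2438, 0.0174]
tcp_rot: [[0.0, 0.26, 0.966], [-0.0, 0.966, -0.26], [-1.0, -0.0, 0.0]]
contact_force: [-0.7, -0.4, -1.2]
width: 0.0604
now [579.1 243.8  17.4] rotvec tot [-0.0016  0.0002  0.0001]  shift in current axes [-0.6 -0.4 -0.2] in final axes [-0.6 -0.4 -0.2]
-0.6 -0.4 -0.2 -0.002 0.000 0.000
```

```bash
python3 -m creep '-0.5 0 0 0 0 0 58; 0 0 0 0 0 0 56; 0 0 0 0 0 0 54; 0 0 0 0 0 0 52; 0 0 0 0 0 0 51; 0 0 0 0 0 0 51'|grep -E "pos|wid";  python3 -m creep '0 0 0 0 0 0 50.5; 0 0 0 0 0 0 50; 0 0 0 0 0 0 49.8; 0 0 0 0 0 0 49.6;0 0 0 0 0 0 49.6; 0 0 0 0 0 0 49.6'| grep -E "width|force"; python3 -m creep '-4 0 0 0 0 0 49.6; -6 0 0 0 0 0 49.5; -10 0 0 0 0 0 49.5; -10 0 0 0 0 0 49.5; 0 0 0 0 0 0 49.5'; python3 -c "
from h import *
c=cam('side'); cv2.imwrite('pics/s23.png',cv2.resize(c['frame'][180:400,150:400],None,fx=2.6,fy=2.6)[:,:,::-1])"
```

```text
position: [0.5795, 0.244, 0.0189]
width: 0.0513
contact_force: [-1.1, 0.9, 1.0]
width: 0.0496
time_s: 39.38
position: [0.5794, 0.2439, 0.0519]
tcp_rot: [[0.001, 0.26, 0.966], [0.0, 0.966, -0.26], [-1.0, 0.001, 0.001]]
contact_force: [-0.2, -0.3, 1.2]
width: 0.0498
```

View pics/s23.png

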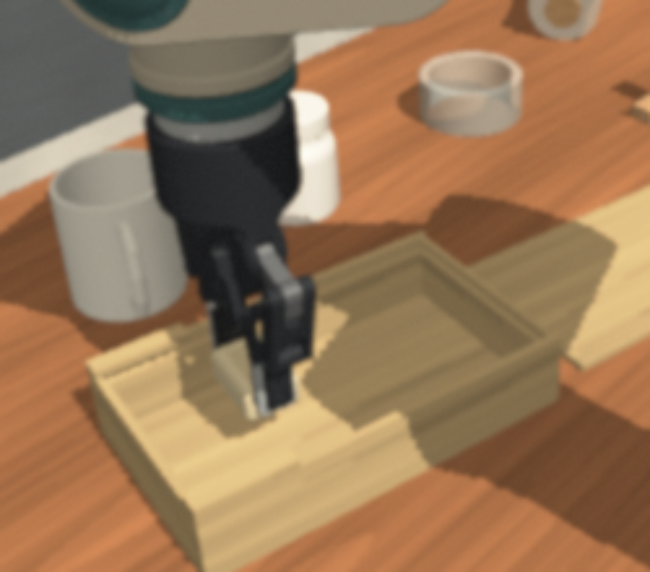

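The last bar is lifted, visible at (235,375). I'll carry it to +90 mm on the rail, (0.5866, -0.264).

```bash
python3 -m creep '-20 0 0 0 0 0 49.5; -20 0 0 0 0 0 49.5; -20 0 0 0 0 0 49.5; 0 0 0 0 0 0 49.5'|grep -E 'pos|wid'; python3 - <<'E'
from h import *
plan([.5866,-.2640,.12],-95.3,n=18)
E
```

```text
position: [0.5782, 0.2434, 0.1121]
width: 0.0498
now [578.2 243.4 112.1] rotvec tot [ 1.3998e+00 -6.0000e-04  2.8000e-03]  shift in current axes [  -7.4 -487.7  140.3] in final axes [ -7.9  55.3 504.5]
-0.4 -27.1 7.8 0.078 -0.000 0.000
-0.4 -26.4 9.9 0.078 -0.000 0.000
-0.4 -25.6 11.9 0.078 -0.000 0.000
-0.4 -24.6 13.8 0.078 -0.000 0.000
-0.4 -23.4 15.7 0.078 -0.000 0.000
-0.4 -22.1 17.5 0.078 -0.000 0.000
-0.4 -20.7 19.1 0.078 -0.000 0.000
-0.4 -19.1 20.7 0.078 -0.000 0.000
-0.4 -17.5 22.1 0.078 -0.000 0.000
-0.4 -15.7 23.4 0.078 -0.000 0.000
-0.4 -13.8 24.6 0.078 -0.000 0.000
-0.4 -11.9 25.6 0.078 -0.000 0.000
-0.4 -9.9 26.4 0.078 -0.000 0.000
-0.4 -7.8 27.1 0.078 -0.000 0.000
-0.4 -5.7 27.6 0.078 -0.000 0.000
-0.4 -3.5 28.0 0.078 -0.000 0.000
-0.4 -1.3 28.2 0.078 -0.000 0.000
-0.4 0.9 28.2 0.078 -0.000 0.000
```

```bash
python3 -m creep '-2 -14 3 .05 0 0 49.5; -2 -26 8 .078 0 0 49.5; -2 -26 10 .078 0 0 49.5; -2 -26 12 .078 0 0 49.5; -2 -25 14 .078 0 0 49.5; -2 -23 16 .078 0 0 49.5; -2 -22 18 .078 0 0 49.5; -2 -21 19 .078 0 0 49.5'; python3 -m creep '-3 -19 21 .078 0 0 49.5; -3 -17 22 .078 0 0 49.5; -3 -16 23 .078 0 0 49.5; -3 -14 24 .078 0 0 49.5; -2 -12 25 .078 0 0 49.5; -2 -10 26 .078 0 0 49.5; -2 -7 20 .078 0 0 49.5; 0 0 0 .04 0 0 49.5'; python3 -c "
from h import *
plan([.5866,-.2640,.115],-95.3,n=4)"
```

```text
time_s: 40.43
position: [0.5677, 0.0296, 0.1224]
tcp_rot: [[-0.006, 0.768, 0.641], [0.0, 0.641, -0.768], [-1.0, -0.005, -0.004]]
contact_force: [0.2, -0.9, -0.9]
width: 0.0499
time_s: 41.1
position: [0.5484, -0.1725, 0.1332]
tcp_rot: [[-0.014, 0.997, 0.072], [0.001, 0.072, -0.997], [-1.0, -0.014, -0.002]]
contact_force: [0.1, 0.3, -0.3]
width: 0.0498
now [ 548.4 -172.5  133.2] rotvec tot [ 0.1645 -0.0004  0.014 ]  shift in current axes [17.6 31.7 94.1] in final axes [18.2 46.5 87.6]
4.4 7.9 23.5 0.041 -0.000 0.004
4.4 8.9 23.2 0.041 -0.000 0.004
4.5 9.8 22.8 0.041 -0.000 0.004
4.5 10.7 22.4 0.041 -0.000 0.004
```

```bash
python3 -m creep '1 8 23 .041 0 .004 49.5; 1 9 23 .041 0 .004 49.5; 1 10 23 .041 0 .003 49.5; 6 10 18 .035 0 .003 49.5; 2 0 0 0 0 0 49.5; 0 0 0 0 0 0 49.5'; python3 -c "
from h import *
plan([.5866,-.2640,.073],-95.3,n=3)"
```

```text
time_s: 41.6
position: [0.585, -0.2645, 0.1146]
tcp_rot: [[-0.005, 0.995, -0.099], [0.003, -0.099, -0.995], [-1.0, -0.005, -0.003]]
contact_force: [0.7, -0.9, -0.9]
width: 0.0494
now [ 585.  -264.5  114.6] rotvec tot [-0.007  -0.0029  0.0052]  shift in current axes [41.6  1.8 -0.6] in final axes [41.6  1.6 -0.7]
13.9 0.6 -0.2 -0.002 -0.001 0.002
13.9 0.6 -0.2 -0.002 -0.001 0.002
13.9 0.5 -0.2 -0.002 -0.001 0.002
```

```bash
python3 -m creep '10 0 0 -.003 -.001 .003 49.5; 12 0 1 -.003 -.001 .002 49.5; 8 0 1 0 0 0 49.5; 0 0 0 0 0 0 49.5; 0 0 0 0 0 0 49.5'; python3 -c "
from h import *
plan([.5866,-.2640,.073],-95.3,n=1)"
```

```text
time_s: 42.02
position: [0.5832, -0.2632, 0.079]
tcp_rot: [[-0.003, 0.996, -0.089], [0.003, -0.089, -0.996], [-1.0, -0.004, -0.003]]
contact_force: [0.4, 0.5, 0.4]
width: 0.0496
now [ 583.2 -263.2   79. ] rotvec tot [ 0.0038 -0.0028  0.0037]  shift in current axes [6.  3.5 0.5] in final axes [6.  3.5 0.4]
6.0 3.5 0.5 0.004 -0.003 0.004
```

```bash
python3 -m creep '2 1 0 0 -.002 .003 49.5; 2 0 0 0 0 0 49.5; 0.5 0 0 0 0 0 49.5; 0 0 0 0 0 0 49.5; 0 0 0 0 0 0 49.5'; python3 -c "
from h import *
plan([.5866,-.2640,.073],-95.3,n=1)
c=cam('side'); cv2.imwrite('pics/s24.png',cv2.resize(c['frame'][130:310,390:570],None,fx=3.2,fy=3.2)[:,:,::-1])"
```

```text
time_s: 42.43
position: [0.5848, -0.2624, 0.0753]
tcp_rot: [[0.001, 0.996, -0.087], [-0.0, -0.087, -0.996], [-1.0, 0.001, -0.0]]
contact_force: [-0.2, -0.3, -0.9]
width: 0.0496
now [ 584.8 -262.4   75.3] rotvec tot [ 0.0054 -0.0001 -0.0013]  shift in current axes [2.3 1.9 1.4] in final axes [2.3 1.9 1.4]
2.3 1.9 1.4 0.005 -0.000 -0.001
```

View pics/s24.png

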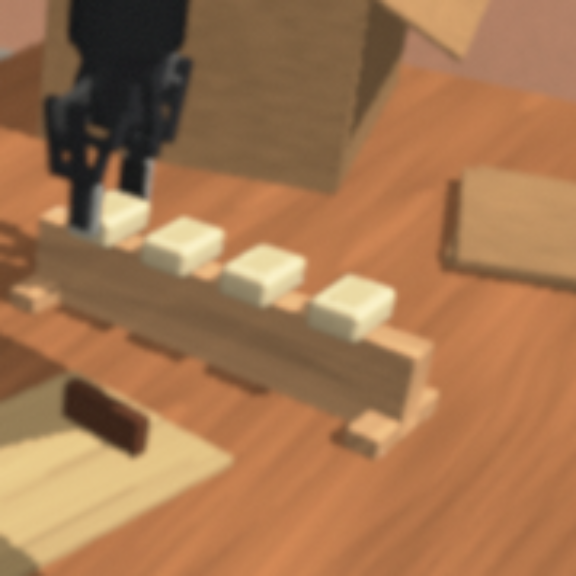

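The fourth bar (120,215) is in line with the other three. I'll settle it, release, and draw away for the last check.

```bash
python3 -m creep '1 0 1.2 .004 0 0 49.5; 1 0 0 0 0 0 49.5; 0.4 0 0 0 0 0 49.5; 0 0 0 0 0 0 49.5'; python3 -m creep '0 0 0 0 0 0 50.5; 0 0 0 0 0 0 52; 0 0 0 0 0 0 55; 0 0 0 0 0 0 60; 0 0 0 0 0 0 64; -10 0 0 0 0 0 64; -20 0 0 0 0 0 64; -25 0 0 0 0 0 64'; python3 -m creep '-25 0 0 0 0 0 64; -30 0 0 0 0 0 64; -20 0 -30 0 0 0 64; 0 0 -40 0 0 0 64; 0 0 -40 0 0 0 64; 0 0 -40 0 0 0 64; 0 0 -40 0 0 0 64; 0 0 -30 0 0 0 64'; python3 -m creep '0 0 -40 0 0 0 64; 0 0 -40 0 0 0 64; 0 0 -40 0 0 0 64; 0 0 -20 0 0 0 64; 0 0 0 0 0 0 64; 0 0 0 0 0 0 64'; python3 - <<'E'
from h import *
np.set_printoptions(precision=1,suppress=True)
c=cam("side","sF"); c=cam("top","tF"); P=cloud(c)
Q=P[220:440,430:520]; z=Q[...,2]
q=Q[(z>.0575)&(z<.064)]
cen=np.array([497.0,-255.7]); a=np.radians(-5.3); xr=np.array([np.cos(a),np.sin(a)]); yr=np.array([-xr[1],xr[0]])
m=((z>.07)&(z<.09)).astype(np.uint8); m=cv2.erode(m,np.ones((3,3))); n,l,st,_=cv2.connectedComponentsWithStats(m,connectivity=4)
for i in range(1,n):
    if st[i,4]>40:
        q=Q[l==i]; r=np.array(rect(q)); d=r[:2]-cen; print("soap",st[i,4],r,"z",np.median(q[:,2])*1000,"rail xy",d@xr,d@yr)
# lid: plane fit
Q=P[250:390,270:450].reshape(-1,3); Q=Q[~np.isnan(Q[:,0])]; h=Q[(Q[:,2]>.02)&(Q[:,2]<.045)]; print("handle",rect(h) if len(h)>5 else None, len(h))
t=Q[(Q[:,2]>.003)&(Q[:,2]<.009)]; r=rect(t); print("lid",len(t),r)
A=np.c_[t[:,:2],np.ones(len(t))]; k=np.linalg.lstsq(A,t[:,2],rcond=None)[0]; print("tilt",np.hypot(*k[:2]),"z med",np.median(t[:,2])*1000)
E
```

```text
time_s: 42.82
position: [0.5851, -0.2641, 0.0735]
tcp_rot: [[0.003, 0.996, -0.092], [-0.001, -0.092, -0.996], [-1.0, 0.003, 0.001]]
contact_force: [-0.4, -0.7, 0.2]
width: 0.0494
time_s: 43.48
position: [0.5823, -0.2628, 0.1245]
tcp_rot: [[-0.008, 0.996, -0.092], [0.005, -0.092, -0.996], [-1.0, -0.008, -0.004]]
contact_force: [0.3, -0.1, -0.3]
width: 0.0639
time_s: 44.15
position: [0.6051, -0.0438, 0.2195]
tcp_rot: [[0.011, 0.994, -0.104], [-0.003, -0.104, -0.995], [-1.0, 0.011, 0.002]]
contact_force: [0.6, 1.1, 0.6]
width: 0.0641
time_s: 44.65
position: [0.6189, 0.1083, 0.2261]
tcp_rot: [[0.018, 0.995, -0.096], [-0.001, -0.096, -0.995], [-1.0, 0.018, -0.001]]
contact_force: [-0.6, -0.6, -0.3]
width: 0.0643
soap 509 [ 583.9 -260.8   48.7   31.3   86. ] z 80.01622397856234 rail xy 87.03284087837133 2.97759067539837
soap 526 [ 526.5 -255.8   48.4   30.7   86. ] z 79.98214743068077 rail xy 29.368135259042464 2.6051335347025137
soap 537 [ 467.7 -250.4   47.6   30.9   85.7] z 79.95115697849408 rail xy -29.63664961084826 2.5422380506464903
soap 565 [ 406.3 -244.8   49.4   30.8   84.9] z 79.73838195290128 rail xy -91.29866922095614 2.4793451244481846
handle (542.5596313476562, -6.347869873046875, 261.0301513671875, 59.777469635009766, 68.48500061035156) 434
lid 7413 (518.3003540039062, -53.18531799316406, 327.0353088378906, 247.6313934326172, 89.91595458984375)
tilt 0.002736386865254314 z med 5.250906921928422
```

View pics/sF.png

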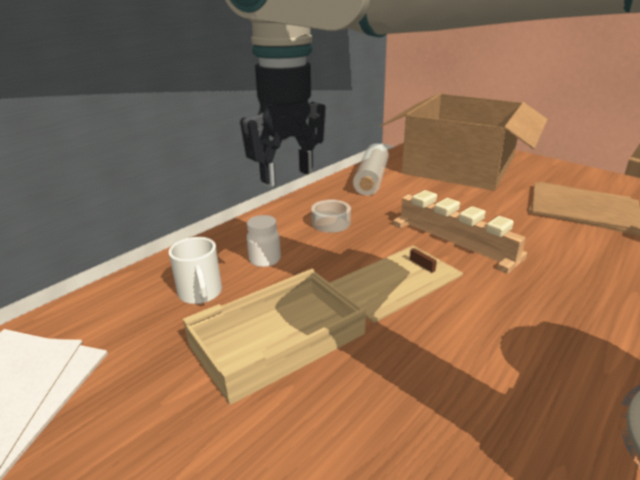

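View pics/tF.png

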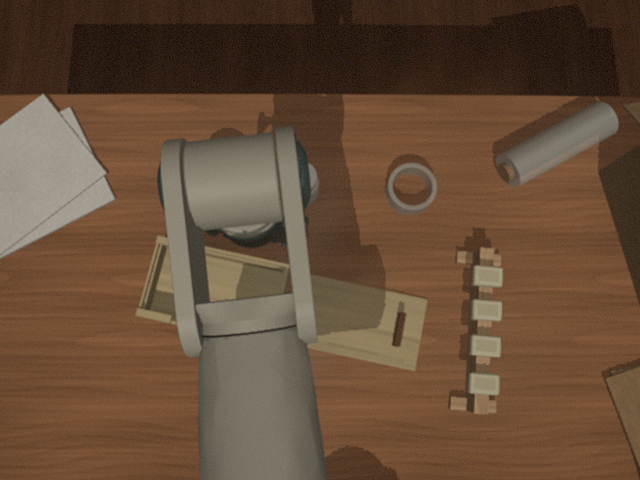

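All four bars sit flat on the rail at about (425,198), (447,206), (472,215) and (499,226) in the side view. The box is empty, the lid lies flat, and the gripper is clear of everything, so I'm handing in.

```bash
python3 -c "
from rig import job
print(job.job_done())"
```

```text
the job is handed in; nothing more can be done
None
```

The job is handed in at about 45 s of robot time; no verdict was reported. I tilted the lid's lip end over the stop, drew it out about 78 mm and laid it flat on the table. Then I moved all four bars from the box, one at a time, onto the rail.

**Soap:** In the last check the bars were at -91, -30, +29 and +87 mm along the rail, about 3 mm or less off its middle line. Their tops were at 80 mm and they lay within 2° of square.

**Lid and box:** The lid's top surface was 5.25 mm above the table with about 0.003 rad of tilt. The box was empty in the side view.

**Other objects:** The jar, mug and tape looked unmoved by eye; I did not measure them. In the last top view the arm hid the mug and most of the jar.

**Not confirmed:**
- **Grip force:** It cannot be read directly. I kept the finger opening only about 0.5 mm under the bar's 50 mm length, judged from the opening readings.
- **Lid outline:** The fitted rectangles for the lid and its handle in the last check came out too large (327 x 248 mm for the lid), probably because parts of the arm were caught in the cut-out. I judged the lid's flatness only by the height and tilt above and by the pictures.

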